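# Load the swing arm of the slide drip stand and lock it

### The arm

A 6-joint arm with a two-finger parallel gripper is mounted at the origin on a cart in front of the work surface, level with it; the furniture and walls round the work are solid. World frame = base frame: x ahead of the robot, y to its left, z up, the work surface at z = 0. Lengths are in mm, angles in degrees, forces in N, time in s.
With the tool pointing down it reaches from about 350 to 850 mm from the base axis. Payload 8.1 kg.
Tool frame: the origin (TCP) lies midway between the tips of the shut fingers; the grasp point (between the pads) lies 19 mm behind it; x points along the fingers, z is the direction in which the jaws open and shut, and the axes are right-handed (so a half turn about x gives the same grasp; the last joint's range is limited). The gripper opens to 85 mm and grips with 20 to 120 N. Pads are 22 mm wide; open, the fingers measure 114 mm over their backs; the gripper's body (76 mm by 85 mm) begins 54 mm behind the grasp point. The pads swing forward as they close: fully open they stand 13 mm farther back than shut.
Start: joints at [64.034, 7.471, 85.268, -0, 87.261, -4.893], TCP at [215.717, 559.885, 231.292] pointing down, gripper open.
Joint ranges: [-169.43, 169.43], [-51.17, 129.36], [1.28, 143.12], [-76.62, 256.62], [0, 156.53], [-152.29, 152.29]. Speed limits (degrees/s): [136.94, 136.94, 159.86, 180, 180, 180].

### API

Orientations are given as [roll, pitch, yaw] about the fixed x, y, z axes, in that order (R = Rz(yaw) Ry(pitch) Rx(roll)).
In Python, from bench import r gives the robot as it stands. The module is installed in compiled form; this text tells all that it offers.
- The arm moves only by the tool servo_tool, never from a script. Its argument "commands" is a list that holds one entry, the list of rows, each a list of 7 numbers: the closure in counts, from 0 (fully open) to 255 (shut), then the shift along the tool's x, y, z in cm, then the turn, a rotation vector about the tool's x, y, z in degrees. A call has 1 to 8 rows; each row is the pose to reach, as a shift and turn from the pose commanded when the call began, along the tool's axes at that moment; what a row does not reach only later rows make up. A row lasts 1/10 s, in which the tool goes at most 50 mm and 8.59 degrees, less where a joint would pass 70% of its speed; a pose out of reach is approached as far as the arm can. A call with a gripper value outside its range is refused whole. The fingers move at their own pace and stop on an object; "force" is the grip in N (left out, the last holds). Time passes only in rows, so rows that repeat a pose let the fingers close. It gives the time, the measured TCP pose, the force and the opening at its end, in the units of the state.
- r.sense(): the state, without advancing time (a new reading comes with each control period).
- r.snapshot(name): name is "scene" or "side" or "wrist"; returns (picture, depth): 400x640x3 uint8, red, green, blue; 400x640 float32, mm along the optical axis (not along the pixel's ray), 0 where there is no reading.
- r.calibration(name): a dict with "fx", "fy", "cx", "cy" (pixels), "pose" (4x4, takes a point from camera to world coordinates). Camera axes: x right, y down, z forward; pixel columns grow to the right and rows downward; lengths in mm; the calibration is good to about 2 mm. The wrist camera is an equidistant fisheye: a pixel r from the principal point sees the ray r / f radians off the axis. A picture is of the moment at which its call begins: read the wrist's pose just before it. calibration takes no time and is no camera call; for the wrist camera it gives the pose at the moment of the call.
- r.hand_in(): hands the job in, once; it reports no verdict.
The state is a dict: "time": time; "joint_pos": joint angles; "qd": joint speeds; "joint_efforts": joint torques, N m; "tool_pos": TCP position; "tcp_rot": TCP orientation; "ft_force": force on the tool from outside, world axes, zero at the start; "wrist_torque": the same for the moment, N m; "finger_gap": finger opening in mm.
Only numpy, scipy, OpenCV 4.12 (cv2) and the standard library are available. Lean on these libraries where they do the work, as an engineer would, in place of code of your own. Each camera call takes 0.05 s, during which the arm holds its last target.

### The job

Load the drip stand: pull up the spring collar on top of its post and turn it to free the swing arm, letting the collar drop down again, then swing the arm right out, clear of the green tray. Hang every slide hanger on the worktop astride the bar, then swing the loaded arm fully home over the tray and lock it by pulling up the collar, turning it back and letting it drop fully down. Leave the specimen cup, the vial and the black case alone.

Things in the scene. Friction and masses are not known exactly. Their poses are not given: they have to be found in the camera images.
- stand: fixed stand: aluminium foot plate 340 x 150 x 8 mm and a steel post; origin on the post's axis at worktop height. Its x axis is the arm's home direction. The green tray (203 x 142 mm, rim 58 mm above the worktop) is fixed on the foot plate, centred 156 mm along x.
- swing (a joint): swing arm's angle (rad) about the post: 0 = home, over the tray, along the stand's x; grows as it swings out, clockwise from above, to its stop at 1.4. Friction of about 0.12 N m keeps it where it is left. While the collar is locked, a lug holds it below about 0.1.
- collar_lift (a joint): height (m) the collar is pulled up: 0 = fully down, stop at 0.014. A spring pulls it down with 5 N at 0, 10 N at the top. Its key passes the ridge and the arm's lug only when lifted more than 0.009.
- collar_turn (a joint): collar's turn (rad) about the post, counter-clockwise from above: 0 = locked, key along the home direction; 1.1 = released; stops at both. With the collar down a ridge between the two places keeps it below about 0.15 or above about 0.95. To lock, the arm must be home (below 0.06), else the key lands on the arm's lug.
- collar_grip (a point): on the post's axis, middle of the collar's grip part, 200 mm above the worktop when down; moves with it. Dark ribbed steel cylinder, 44 mm wide, 182 to 217 mm up; below it a 46 mm flange and a bright key, 8 mm wide, 164 to 174 mm up, out to 37 mm from the axis. Stud through it ends 224 mm up. Arm's hub: 36 mm radius, top 163 mm up, its lug 172 mm up.
- bar_mid (a point): on the bar's axis, middle of its usable length, 124 mm from the post's axis, 155 mm above the worktop; x points outward along the bar, z up. Steel rod 12 mm thick; hangers fit side by side with their centres up to 52 mm either side of this point (between the hub and a 20 mm end disc 84 mm outward).
- peg_grip (a point): on the axis of the upright black peg at the bar's outer end, 230 mm from the post's axis, 195 mm above the worktop, with the bar's axes. The peg is 16 mm thick, its top 209 mm above the worktop: the handle to swing the arm by.
- hanger_1: slide hanger: loose white inverted U, 50 long in x (goes along the bar), 74 over its steel feet in y, 114 high, 90 g, heavy at the feet; origin: centre of underside, z up. Legs 6 thick, 34 clear gap. Apex of the roof's underside 82 above the origin; hung, the origin is 77 below the bar's axis. Plain grip rib on top, 12 thick in y, 30 long in x, from 86 to 114 up: close on it along y. All alike (mm). None if absent.
- hanger_2: slide hanger: loose white inverted U, 50 long in x (goes along the bar), 74 over its steel feet in y, 114 high, 90 g, heavy at the feet; origin: centre of underside, z up. Legs 6 thick, 34 clear gap. Apex of the roof's underside 82 above the origin; hung, the origin is 77 below the bar's axis. Plain grip rib on top, 12 thick in y, 30 long in x, from 86 to 114 up: close on it along y. All alike (mm). None if absent.
- hanger_3: slide hanger: loose white inverted U, 50 long in x (goes along the bar), 74 over its steel feet in y, 114 high, 90 g, heavy at the feet; origin: centre of underside, z up. Legs 6 thick, 34 clear gap. Apex of the roof's underside 82 above the origin; hung, the origin is 77 below the bar's axis. Plain grip rib on top, 12 thick in y, 30 long in x, from 86 to 114 up: close on it along y. All alike (mm). None if absent.
- hanger_4: slide hanger: loose white inverted U, 50 long in x (goes along the bar), 74 over its steel feet in y, 114 high, 90 g, heavy at the feet; origin: centre of underside, z up. Legs 6 thick, 34 clear gap. Apex of the roof's underside 82 above the origin; hung, the origin is 77 below the bar's axis. Plain grip rib on top, 12 thick in y, 30 long in x, from 86 to 114 up: close on it along y. All alike (mm). None if absent.
- specimen_cup: bystander, stands near the work, to be left alone: clear specimen cup with a screw lid, 58 mm wide, 59 mm high; origin at the centre of its underside
- control_vial: bystander, stands near the work, to be left alone: small capped vial, 25 mm wide, 49 mm high; origin at the centre of its underside
- meter_case: bystander, stands near the work, to be left alone: black zipped case, 46 x 76 x 25 mm; origin at the centre of its underside

How it is judged (in metres and radians):
On the way, in this order (a step that is already met when the one before it is completed fails the run):
1. the collar has been pulled up, turned to released and let down again (value of joint collar_turn above 0.92 rad and value of joint collar_lift below 0.004 m), for 0.2 s.
2. the arm is swung right out, clear of the tray (value of joint swing above 1.15 rad), for 0.2 s.
3. every hanger hangs astride the bar, let go, with the arm still out (value of joint swing above 1 rad and x of hanger_1 in the frame of bar_mid between -0.082 and 0.082 m and y of hanger_1 in the frame of bar_mid between -0.05 and 0.05 m and z of hanger_1 in the frame of bar_mid between -0.088 and -0.052 m and angle between each of hanger_1, hanger_2, hanger_3, hanger_4's own z axis and vertical below 0.6 rad and x of hanger_2 in the frame of bar_mid between -0.082 and 0.082 m and y of hanger_2 in the frame of bar_mid between -0.05 and 0.05 m and z of hanger_2 in the frame of bar_mid between -0.088 and -0.052 m and x of hanger_3 in the frame of bar_mid between -0.082 and 0.082 m and y of hanger_3 in the frame of bar_mid between -0.05 and 0.05 m and z of hanger_3 in the frame of bar_mid between -0.088 and -0.052 m and x of hanger_4 in the frame of bar_mid between -0.082 and 0.082 m and y of hanger_4 in the frame of bar_mid between -0.05 and 0.05 m and z of hanger_4 in the frame of bar_mid between -0.088 and -0.052 m and contact force between each of hanger_1, hanger_2, hanger_3, hanger_4 and the fingers below 0.3 N), for 0.2 s.
4. the loaded arm is back home over the tray (value of joint swing below 0.1 rad), for 0.2 s.
5. the collar is turned back to locked and fully down (value of joint collar_turn below 0.15 rad and value of joint collar_lift below 0.003 m), for 0.2 s.
At the end, for the whole second after the job is handed in: Arm home (swing below 0.1 rad); collar locked (turn below 0.15 rad) and fully down (lift below 3 mm); every hanger present hangs free astride the bar, roof on it, origin 52 to 88 mm below its axis, within 82 mm of its middle along it and 50 mm across, upright within 0.6 rad (all of step 5 and value of joint swing below 0.1 rad and x of hanger_1 in the frame of bar_mid between -0.082 and 0.082 m and y of hanger_1 in the frame of bar_mid between -0.05 and 0.05 m and z of hanger_1 in the frame of bar_mid between -0.088 and -0.052 m and angle between each of hanger_1, hanger_2, hanger_3, hanger_4's own z axis and vertical below 0.6 rad and x of hanger_2 in the frame of bar_mid between -0.082 and 0.082 m and y of hanger_2 in the frame of bar_mid between -0.05 and 0.05 m and z of hanger_2 in the frame of bar_mid between -0.088 and -0.052 m and x of hanger_3 in the frame of bar_mid between -0.082 and 0.082 m and y of hanger_3 in the frame of bar_mid between -0.05 and 0.05 m and z of hanger_3 in the frame of bar_mid between -0.088 and -0.052 m and x of hanger_4 in the frame of bar_mid between -0.082 and 0.082 m and y of hanger_4 in the frame of bar_mid between -0.05 and 0.05 m and z of hanger_4 in the frame of bar_mid between -0.088 and -0.052 m and contact force between each of hanger_1, hanger_2, hanger_3, hanger_4 and the fingers below 0.3 N); the robot touches nothing.
It fails at once if the specimen cup is pushed about or tipped over (distance of specimen_cup from where it was at the start of the episode above 0.05 m or angle between specimen_cup's own z axis and vertical above 0.6 rad).
It fails at once if the vial is pushed about or tipped over (distance of control_vial from where it was at the start of the episode above 0.05 m or angle between control_vial's own z axis and vertical above 0.6 rad).
It fails at once if the black case is pushed about or tipped over (distance of meter_case from where it was at the start of the episode above 0.05 m or angle between meter_case's own z axis and vertical above 0.6 rad).
Of hanger_1, hanger_2, hanger_3, hanger_4 only 2 to 3 are there at a start; the rules pass over those that are not, and their reading is None.
At some moment in a run one of hanger_1, hanger_2, hanger_3, hanger_4 may be knocked a few centimetres aside while the robot is not near it.
Once in a run the grip may slacken for a moment while it holds something.
It also fails if it takes over 210 s, if anything falls off the work surface, if the arm or the gripper's body presses on something with over 40 N, if the wrist force passes 120 N, or if a joint passes its speed limit or range.

## Working session

There is one attempt and no reset: what is moved stays moved. The work goes in short steps, Python scripts to look and compute and a tool call to move; the robot and the scene stay as the last step left them, time stands still between calls to the robot, and variables do not carry over. Pictures are saved under pics/ and viewed, and the job is handed in when it is done.

Besides the shell and the picture viewer there is one more tool, called after "Call:" by a JSON object that holds its "op" and its "data". servo_tool: Moves the arm, as the interface text tells. Its arguments: {"type":"object","properties":{"commands":{"type":"array","items":{"type":"array","items":{"type":"array","items":{"type":"number"}}}},"force":{"type":"number"}},"required":["commands"]}

```bash
mkdir -p pics
cat > h.py <<'E'
import numpy as np, cv2
from bench import r
from scipy.spatial.transform import Rotation as Ro
def snap(n,f):
    c=r.calibration(n); p,d=r.snapshot(n)
    cv2.imwrite('pics/'+f+'.png',p[:,:,::-1]); np.savez('/tmp/'+f+'.npz',p=p,d=d,**{k:np.array(v) for k,v in c.items()})
    return p,d,c
def pts(d,c,fish=False):
    v,u=np.mgrid[0:d.shape[0],0:d.shape[1]].astype(float)
    x=(u-c['cx'])/c['fx'];y=(v-c['cy'])/c['fy']
    if fish:
        t=np.hypot(x,y); s=np.where(t>1e-9,np.tan(t)/np.maximum(t,1e-9),1); x=x*s;y=y*s
    P=np.stack([x*d,y*d,d],-1); T=np.array(c['pose'])
    return P@T[:3,:3].T+T[:3,3]
E
python3 - <<'E'
from h import *
s=r.sense(); print(s)
for n in ['scene','side','wrist']:
    p,d,c=snap(n,n+'0'); print(n,c['fx'],np.round(c['pose'],2).tolist())
E
```

```text
{'time': 0.0, 'joint_pos': array([ 6.40348641e+01,  7.51846710e+00,  8.53331026e+01,  6.98747592e-04,
        8.72610051e+01, -4.89149080e+00]), 'qd': array([-0.02770925,  0.02308938, -0.11310658, -0.10602223, -0.11410077,
       -0.00546031]), 'joint_efforts': array([ 7.88219004e-04, -5.69412410e+01, -5.00556958e+01, -3.47015430e-05,
        1.50467036e-02,  6.47454067e-05]), 'tool_pos': array([215.44522638, 559.3632991 , 230.17277971]), 'tcp_rot': array([ 174.75332117,   89.88742302, -116.32035799]), 'ft_force': array([ 0.27453053, -0.16111968,  0.19499664]), 'wrist_torque': array([ 0.02175963,  0.01287737, -0.06276561]), 'finger_gap': 85.4546784166908}
scene 516.9752023130684 [[0.47, -0.57, 0.67, -507.76], [-0.88, -0.29, 0.37, -645.22], [-0.02, -0.77, -0.64, 1164.08], [0.0, 0.0, 0.0, 1.0]]
side 402.2682650277001 [[-1.0, 0.06, -0.08, 658.39], [0.1, 0.73, -0.67, 750.02], [0.01, -0.68, -0.73, 991.75], [0.0, 0.0, 0.0, 1.0]]
wrist 309.70691628693146 [[0.36, 0.89, 0.28, 142.68], [0.93, -0.34, -0.11, 587.59], [-0.0, 0.31, -0.95, 372.53], [0.0, 0.0, 0.0, 1.0]]
```

View pics/scene0.png

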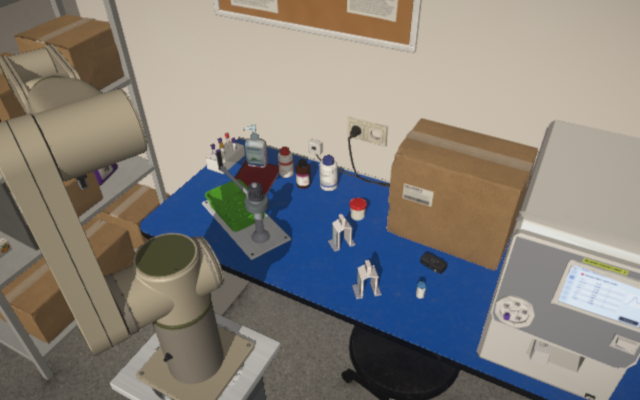

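View pics/side0.png

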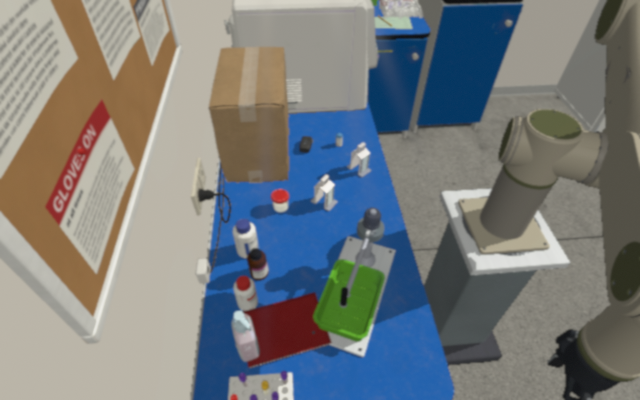

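View pics/wrist0.png

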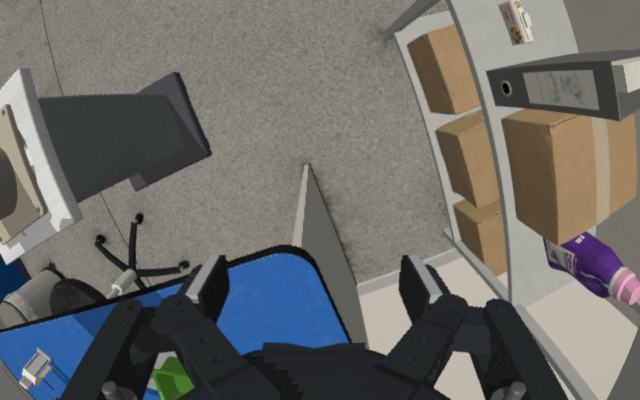

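Two hangers are visible: scene (342,232) and (368,280). The post top is at about scene (256,187) and side (373,215). Next I'll measure positions from the depth images.

```bash
cat > an.py <<'E'
import sys
from h import *
for f in ['scene0','side0']:
    z=np.load('/tmp/'+f+'.npz'); p=z['p'].astype(int); P=pts(z['d'].astype(float),z)
    print(f)
    hsv=cv2.cvtColor(z['p'],cv2.COLOR_RGB2HSV).astype(int)
    inb=(P[...,0]>200)&(P[...,0]<800)&(P[...,1]>-600)&(P[...,1]<600)&(z['d']>0)
    tab=inb&(hsv[...,0]>105)&(hsv[...,0]<125)&(hsv[...,1]>150)
    print('table z',np.percentile(P[tab][:,2],[5,50,95]))
    m=inb&(P[...,2]>12)&(P[...,2]<260)&~tab
    m8=m.astype(np.uint8)
    n,l,st,ce=cv2.connectedComponentsWithStats(m8)
    for i in range(1,n):
        if st[i,4]>25:
            q=P[l==i]; print(i,st[i].tolist(),np.round(np.percentile(q,1,axis=0)),np.round(np.percentile(q,99,axis=0)),np.round(p[l==i].mean(0)))
    cv2.imwrite(f'pics/{f}_crop.png',cv2.resize(z['p'][130:330,180:480,::-1],(800,533),interpolation=cv2.INTER_CUBIC))
E
python3 an.py
```

```text
scene0
table z [-2.71726787  1.64707881  6.14400171]
1 [204, 124, 73, 120, 3891] [424.  67.  12.] [795. 482. 219.] [ 90. 100.  80.]
6 [272, 147, 21, 29, 366] [763. 177.  13.] [799. 250. 116.] [119.  97.  91.]
7 [319, 156, 18, 33, 477] [764.  -2.  13.] [799.  59. 129.] [166. 162. 165.]
8 [295, 159, 15, 28, 347] [736.  88.  14.] [778. 137. 109.] [103.  87.  85.]
13 [386, 167, 128, 102, 7648] [ 649. -597.   15.] [ 670. -250.  258.] [141. 112.  79.]
21 [349, 197, 18, 21, 296] [ 668. -158.   14.] [ 724. -106.   66.] [164.  92.  89.]
27 [332, 213, 20, 36, 400] [ 522. -172.   13.] [ 580. -111.  117.] [164. 159. 155.]
87 [420, 252, 27, 20, 312] [ 566. -467.   12.] [ 616. -394.   30.] [48. 47. 50.]
90 [357, 260, 21, 36, 431] [ 382. -321.   13.] [ 441. -261.  116.] [164. 158. 154.]
91 [416, 281, 10, 16, 120] [ 453. -444.   13.] [ 478. -421.   55.] [127. 144. 158.]
side0
table z [-4.49386168 -1.2005376   1.97162476]
2 [240, 89, 49, 93, 2658] [ 656. -487.   15.] [ 798. -242.  258.] [114.  96.  75.]
3 [336, 133, 6, 11, 58] [ 459. -437.   13.] [ 478. -419.   52.] [111. 131. 148.]
4 [299, 136, 14, 15, 158] [ 568. -464.   13.] [ 618. -390.   27.] [61. 65. 71.]
5 [350, 142, 20, 31, 367] [ 383. -314.   13.] [ 443. -257.  115.] [167. 169. 171.]
6 [314, 175, 20, 32, 395] [ 523. -162.   13.] [ 585. -109.  114.] [176. 177. 176.]
7 [271, 189, 18, 22, 305] [ 669. -156.   13.] [ 722. -103.   61.] [180.  97.  96.]
8 [313, 208, 73, 134, 2942] [427.  86.  13.] [617. 350. 219.] [ 80. 108.  68.]
9 [242, 219, 26, 59, 879] [739.  16.  15.] [799. 142. 124.] [107. 102. 109.]
13 [240, 276, 17, 34, 437] [767. 191.  15.] [800. 233. 112.] [133. 104. 101.]
68 [234, 311, 25, 50, 824] [761. 300.  15.] [800. 368. 176.] [159. 156. 159.]
136 [547, 359, 9, 8, 40] [200. 510. 243.] [211. 520. 259.] [58. 58. 57.]
138 [238, 371, 55, 29, 1332] [685. 415.  18.] [798. 480.  95.] [156. 151. 151.]
```

```bash
ls pics
```

```text
scene0.png
scene0_crop.png
side0.png
side0_crop.png
wrist0.png
```

View pics/scene0_crop.png

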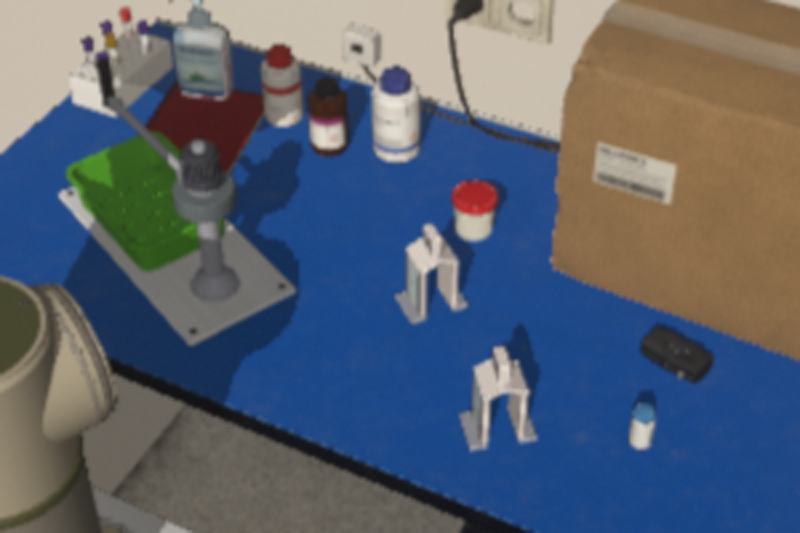

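View pics/side0_crop.png

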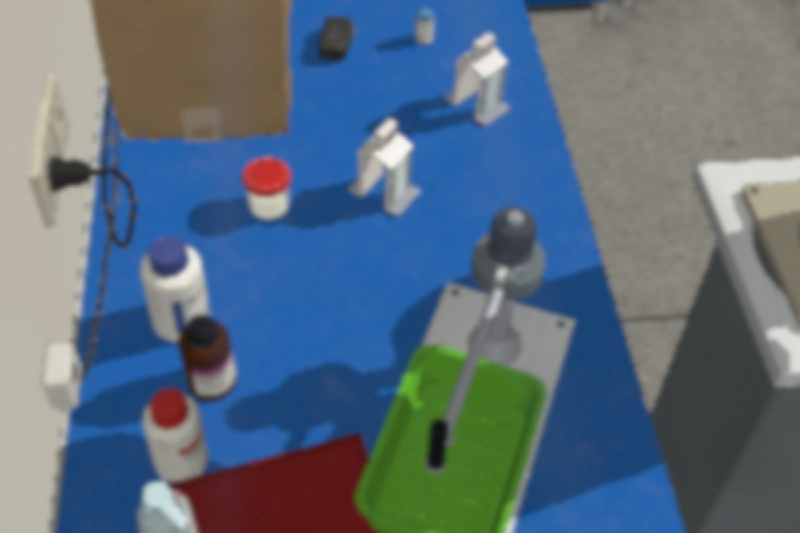

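```bash
cat > an2.py <<'E'
from h import *
from scipy.optimize import least_squares
for f in ['scene0','side0']:
    z=np.load('/tmp/'+f+'.npz'); p=z['p'].astype(int); P=pts(z['d'].astype(float),z)
    br=p.sum(-1)
    C=np.array(z['pose'])[:3,3]
    m=(abs(P[...,0]-450)<60)&(abs(P[...,1]-120)<60)&(P[...,2]>186)&(P[...,2]<212)
    q=P[m][:,:2]
    s=least_squares(lambda a:np.hypot(*(q-a).T)-22,q.mean(0),loss='soft_l1',f_scale=2)
    print(f,'post',s.x,len(q),np.std(s.fun))
    m=(P[...,0]>420)&(P[...,0]<640)&(P[...,1]>200)&(P[...,1]<420)&(P[...,2]>170)&(P[...,2]<215)
    q=P[m]; print('peg',q.mean(0),len(q))
    m=(P[...,0]>420)&(P[...,0]<640)&(P[...,1]>140)&(P[...,1]<420)&(P[...,2]>148)&(P[...,2]<163)
    q=P[m]; l=cv2.fitLine(q[:,:2].astype(np.float32),cv2.DIST_HUBER,0,.01,.01).ravel();print('bar',l,len(q),np.degrees(np.arctan2(l[1],l[0])))
    for c in [(551,-138),(411,-288)]:
        n=(abs(P[...,0]-c[0])<45)&(abs(P[...,1]-c[1])<45)
        q=P[n&(P[...,2]>90)&(P[...,2]<118)]; 
        l=cv2.fitLine(q[:,:2].astype(np.float32),cv2.DIST_L2,0,.01,.01).ravel()
        print('rib',q.mean(0),len(q),l,np.degrees(np.arctan2(l[1],l[0])), q.min(0),q.max(0))
        q=P[n&(P[...,2]>5)&(P[...,2]<118)]
        (cc,wh,a)=cv2.minAreaRect(q[:,:2].astype(np.float32)); print('  rect',cc,wh,a)
E
python3 an2.py
```

```text
scene0 post [458.41717504 101.62967211] 105 2.2077287471705587
peg [553.88807616 305.8466169  192.72189521] 58
bar [4.3010083e-01 9.0278083e-01 5.1411658e+02 2.2663783e+02] 122 64.52604
rib [ 549.4261588  -143.32419476  105.05122075] 71 [   0.58802456    0.8088431   549.42615    -143.32419   ] 53.983047 [ 531.82909813 -160.36070953   90.1292997 ] [ 565.4191741  -125.77320147  117.41914923]
  rect (550.088134765625, -137.9204864501953) (88.96966552734375, 87.73009490966797) 89.9383316040039
rib [ 408.16416677 -292.02158527  105.59939526] 79 [   0.72566676    0.68804634  408.16415    -292.02158   ] 43.47566 [ 394.47707764 -309.29384542   90.07462521] [ 427.37164279 -273.81854722  117.83561634]
  rect (410.45391845703125, -288.421875) (87.89378356933594, 85.19618225097656) 89.52476501464844
side0 post [455.60354084  98.89137709] 126 1.2088306739739152
peg [556.92152397 311.33492179 195.11871967] 92
bar [4.2580044e-01 9.0481710e-01 5.1457019e+02 2.2428502e+02] 297 64.79866
rib [ 554.96007468 -137.03482491  105.99882955] 65 [   0.7145619     0.69957227  554.9601     -137.03482   ] 44.392696 [ 542.77076863 -153.12460834   90.20402241] [ 566.8140051  -126.33278613  117.24770949]
  rect (553.6094360351562, -140.42762756347656) (48.923152923583984, 69.94734954833984) 50.94252395629883
rib [ 413.87360811 -286.01525574  104.50111739] 58 [   0.81728816    0.5762292   413.8736     -286.01526   ] 35.185757 [ 399.21742966 -299.77361393   90.6461029 ] [ 426.48741743 -275.3458749   116.67544326]
  rect (412.3022155761719, -288.6306457519531) (51.042396545410156, 67.90928649902344) 37.17951202392578
```

```bash
cat >> h.py <<'E'
def cur():
    s=r.sense(); R=Ro.from_euler('xyz',s['tcp_rot'],degrees=True).as_matrix(); return s,s['tool_pos'],R
def go(xyz,az,half=True):
    """az: jaw (tool z) azimuth deg, tool down. prints shift cm, rotvec deg"""
    s,p,R=cur(); out=[]
    for a in ([az,az+180] if half else [az]):
        a=np.radians(a); z=np.array([np.cos(a),np.sin(a),0]); x=np.array([0,0,-1.]); y=np.cross(z,x)
        Rt=np.column_stack([x,y,z]); rv=np.degrees(Ro.from_matrix(R.T@Rt).as_rotvec()); out.append(rv)
    rv=min(out,key=lambda v:np.linalg.norm(v))
    sh=R.T@(np.array(xyz)-p)/10
    print('t',round(s['time'],1),'pos',np.round(p,1),'jaw az',round(np.degrees(np.arctan2(R[1,2],R[0,2])),1),'j',np.round(s['joint_pos'],0),'gap',round(s['finger_gap'],1))
    print(' shift',np.round(sh,2),'rot',np.round(rv,1),[np.round(o[0],1) for o in out])
    return sh,rv
E
python3 - <<'E'
from h import *
go([457,100,290],0)
E
```

```text
t 0.1 pos [215.5 559.5 230.5] jaw az 68.9 j [64.  8. 85. -0. 87. -5.] gap 85.5
 shift [ -5.91 -39.05 -34.2 ] rot [68.9 -0.1  0. ] [np.float64(68.9), np.float64(-111.1)]
```

Call:
{"op": "servo_tool", "data": {"commands": [[[0, -6, 0, 0, 0, 0, 0], [0, -6, -8, -7, 15, 0, 0], [0, -6, -16, -14, 30, 0, 0], [0, -6, -24, -21, 45, 0, 0], [0, -6, -32, -28, 60, 0, 0], [0, -6, -39, -34.2, 69, 0, 0], [0, -6, -39, -34.2, 69, 0, 0], [0, -6, -39, -34.2, 69, 0, 0]]]}}

```text
time: 0.95
tool_pos: [378.6, 248.4, 289.9]
tcp_rot: [20.3, 90.0, 28.7]
ft_force: [1.0, 0.6, -0.6]
finger_gap: 85.6
```

Call:
{"op": "servo_tool", "data": {"commands": [[[0, 0, 0, 0, 0, 0, 0], [0, 0, 0, 0, 0, 0, 0], [0, 0, 0, 0, 0, 0, 0]]]}}

```text
time: 1.25
tool_pos: [377.9, 250.9, 289.9]
tcp_rot: [139.7, 90.0, 148.6]
ft_force: [-0.0, 0.5, -0.3]
finger_gap: 85.2
```

Run:
```python
from h import *
go([457,100,290],0)
snap('wrist','w1')
```

```text
t 1.2 pos [377.9 250.9 289.9] jaw az 8.9 j [ 27. -17. 102.   0.  95.  18.] gap 85.2
 shift [ -0.02 -16.13   5.49] rot [ 8.9 -0.  -0. ] [np.float64(8.9), np.float64(-171.1)]
```

View pics/w1.png

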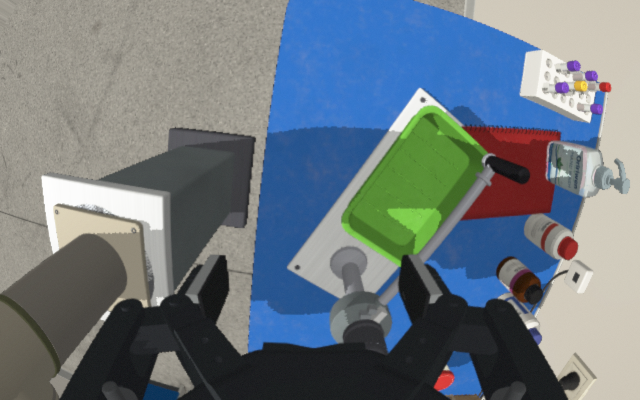

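The wrist view shows the post at about (360,320), and the arm home with its peg at about (505,168).

Call:
{"op": "servo_tool", "data": {"commands": [[[0, 0, -4, 1.4, 8.9, 0, 0], [0, 0, -8, 2.8, 8.9, 0, 0], [0, 0, -12, 4.2, 8.9, 0, 0], [0, 0, -16.13, 5.49, 8.9, 0, 0], [0, 0, -16.13, 5.49, 8.9, 0, 0], [0, 0, -16.13, 5.49, 8.9, 0, 0], [0, 0, -16.13, 5.49, 8.9, 0, 0]]]}}

```text
time: 2.0
tool_pos: [456.7, 100.9, 290.0]
tcp_rot: [134.2, 90.0, 134.3]
ft_force: [-0.4, -0.1, -0.8]
finger_gap: 85.3
```

Run:
```python
from h import *
go([457,100,186],0)
p,d,c=snap('wrist','w2')
P=pts(d.astype(float),c,True)
m=(P[...,2]>186)&(P[...,2]<222)&(abs(P[...,0]-457)<40)&(abs(P[...,1]-100)<40)
print(m.sum(), P[m].min(0) if m.sum() else 0,P[m].max(0))
```

```text
t 2.0 pos [456.7 100.9 290. ] jaw az 0.0 j [  6. -14. 100.   0.  94.   6.] gap 85.3
 shift [10.4  -0.09  0.04] rot [ 0. -0. -0.] [np.float64(0.0), np.float64(-180.0)]
2295 [435.2915903   78.25293934 186.05920659] [477.90817754 122.44883248 221.98159807]
```

View pics/w2.png

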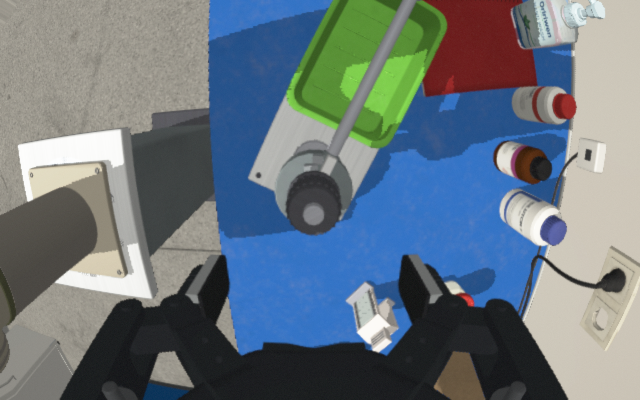

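The collar is right under the tool: wrist depth puts its centre at (456.6, 100.4). Descending.

Call:
{"op": "servo_tool", "data": {"commands": [[[0, 3, -0.05, 0, 0, 0, 0], [0, 6, -0.05, 0, 0, 0, 0], [0, 8.5, -0.05, 0, 0, 0, 0], [0, 10.4, -0.05, 0, 0, 0, 0], [0, 10.4, -0.05, 0, 0, 0, 0], [0, 10.4, -0.05, 0, 0, 0, 0]]]}}

```text
time: 2.65
tool_pos: [456.8, 99.7, 186.5]
tcp_rot: [149.4, 90.0, 149.4]
ft_force: [-0.1, 0.3, 0.9]
finger_gap: 85.3
```

Call:
{"op": "servo_tool", "data": {"commands": [[[255, 0, 0, 0, 0, 0, 0], [255, 0, 0, 0, 0, 0, 0], [255, 0, 0, 0, 0, 0, 0], [255, 0, 0, 0, 0, 0, 0], [255, 0, 0, 0, 0, 0, 0], [255, 0, 0, 0, 0, 0, 0], [255, 0, 0, 0, 0, 0, 0]]], "force": 60}}

```text
time: 3.35
tool_pos: [456.8, 98.8, 187.5]
tcp_rot: [125.1, 90.0, 125.0]
ft_force: [-7.3, -0.3, 10.6]
finger_gap: 39.1
```

Call:
{"op": "servo_tool", "data": {"commands": [[[255, 0, 0, 0, 0, 0, 0], [255, 0, 0, 0, 0, 0, 0]]]}}

```text
time: 3.55
tool_pos: [456.9, 98.8, 187.5]
tcp_rot: [123.6, 90.0, 123.5]
ft_force: [-8.3, 0.4, 9.4]
finger_gap: 39.2
```

Run:
```python
from h import *
print(r.sense())
p,d,c=snap('scene','s3')
cv2.imwrite('pics/s3c.png',cv2.resize(p[120:270,180:380,::-1],(800,600),interpolation=cv2.INTER_CUBIC))
snap('wrist','w3')
```

```text
{'time': 3.55, 'joint_pos': array([ 5.89845941e+00, -1.21301831e+01,  1.08930884e+02,  1.88467023e-02,
        8.32090715e+01,  6.02658859e+00]), 'qd': array([-0.10862347, -0.06429484,  0.03990329, -0.06448278,  0.00113222,
       -0.07318327]), 'joint_efforts': array([ -0.89603797, -34.74205613, -47.83282042,  -0.30171968,
        -2.66133852,   0.08440532]), 'tool_pos': array([456.85575692,  98.79134028, 187.46094724]), 'tcp_rot': array([123.60014206,  89.97888794, 123.46978272]), 'ft_force': array([-8.2503443 ,  0.35617606,  9.40928023]), 'wrist_torque': array([0.01153586, 1.18950703, 0.07536874]), 'finger_gap': 39.1788873210565}
```

View pics/s3c.png

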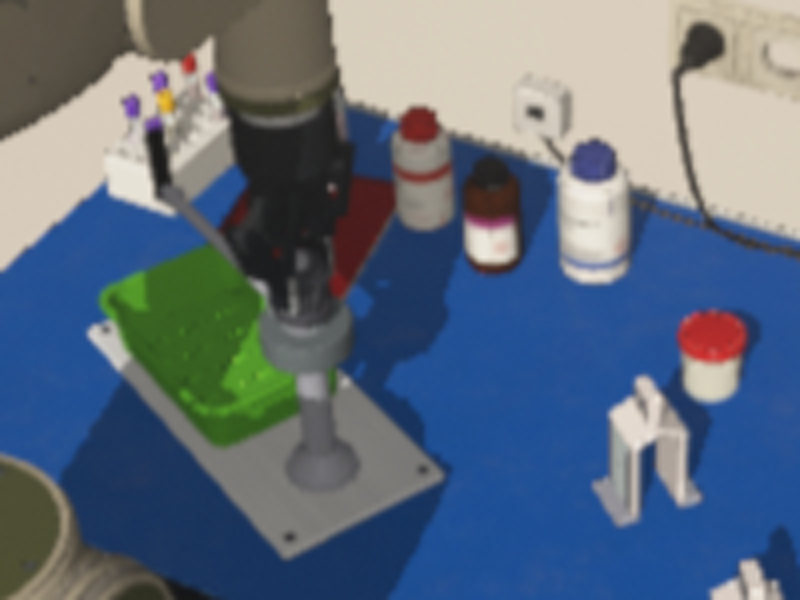

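View pics/w3.png

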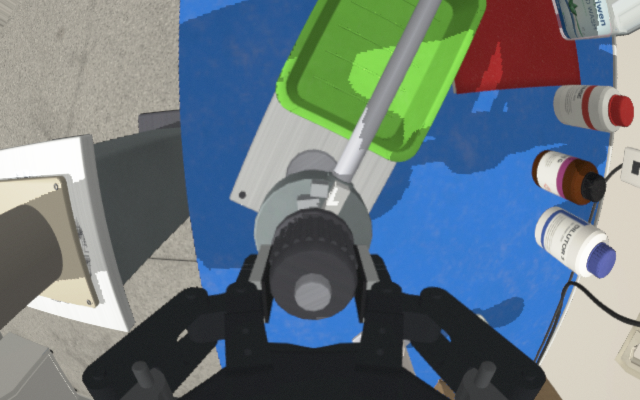

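Both pads are on the collar. Now lift and check that it follows.

Call:
{"op": "servo_tool", "data": {"commands": [[[255, -0.5, 0, 0, 0, 0, 0], [255, -1.0, 0, 0, 0, 0, 0], [255, -1.35, 0, 0, 0, 0, 0], [255, -1.35, 0, 0, 0, 0, 0], [255, -1.35, 0, 0, 0, 0, 0]]]}}

```text
time: 4.15
tool_pos: [456.6, 98.7, 198.8]
tcp_rot: [179.7, 89.9, 179.6]
ft_force: [-2.4, 1.0, -9.9]
finger_gap: 39.5
```

Run:
```python
from h import *
go([456.6,100.4,200],0)
p,d,c=snap('side','d4')
cv2.imwrite('pics/d4c.png',cv2.resize(p[170:270,310:440,::-1],(780,600),interpolation=cv2.INTER_CUBIC))
p,d,c=snap('wrist','w4')
```

```text
t 4.2 pos [456.6  98.7 198.8] jaw az -0.1 j [  6. -13. 108.   0.  85.   6.] gap 39.5
 shift [-0.12  0.17 -0.  ] rot [-0.1 -0.1 -0. ] [np.float64(-0.1), np.float64(179.9)]
```

View pics/w4.png

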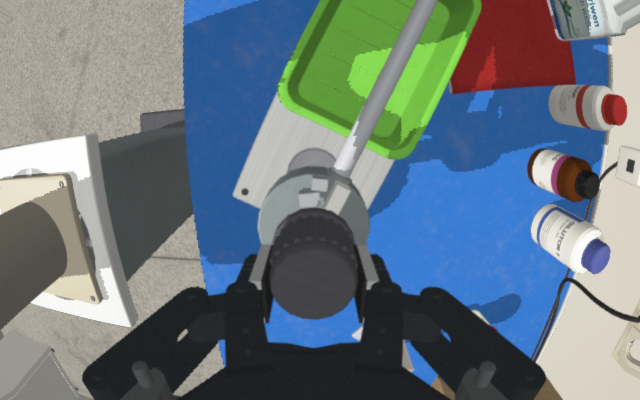

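View pics/d4c.png

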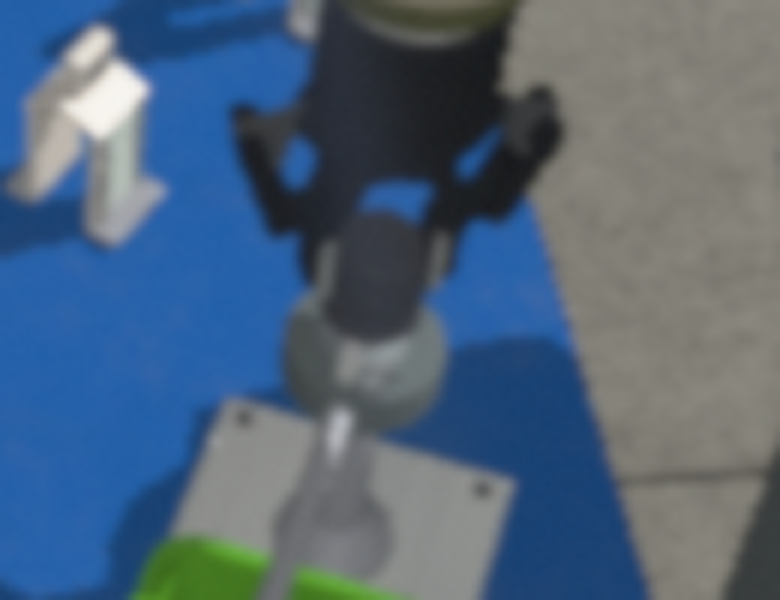

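The collar follows: the stud is now hidden and the wrist force is about −10 N. Turning CCW by 65°.

Call:
{"op": "servo_tool", "data": {"commands": [[[255, -0.1, 0.1, 0, -8, 0, 0], [255, -0.1, 0.1, 0, -16, 0, 0], [255, -0.1, 0.1, 0, -24, 0, 0], [255, -0.1, 0.1, 0, -32, 0, 0], [255, -0.1, 0.1, 0, -40, 0, 0], [255, -0.1, 0.1, 0, -48, 0, 0], [255, -0.1, 0.1, 0, -56, 0, 0], [255, -0.1, 0.1, 0, -64, 0, 0]]]}}

```text
time: 5.05
tool_pos: [457.7, 99.6, 200.5]
tcp_rot: [-57.6, 89.9, 6.5]
ft_force: [2.7, 0.4, -10.1]
finger_gap: 38.8
```

Call:
{"op": "servo_tool", "data": {"commands": [[[255, 0, 0, 0, -2, 0, 0], [255, 0, 0, 0, -2, 0, 0]]]}}

```text
time: 5.25
tool_pos: [457.7, 99.6, 200.6]
tcp_rot: [-60.5, 89.9, 5.4]
ft_force: [2.1, 1.9, -9.3]
finger_gap: 39.1
```

Run:
```python
from h import *
go([456.6,100.4,200],0)
print(r.sense()['wrist_torque'])
p,d,c=snap('side','d5')
cv2.imwrite('pics/d5c.png',cv2.resize(p[170:270,310:440,::-1],(780,600),interpolation=cv2.INTER_CUBIC))
p,d,c=snap('wrist','w5')
```

```text
t 5.2 pos [457.7  99.6 200.6] jaw az 65.9 j [  6. -13. 108.  -0.  85. -60.] gap 39.1
 shift [0.06 0.13 0.03] rot [65.9  0.1  0. ] [np.float64(65.9), np.float64(-114.1)]
[ 0.30908061 -0.63103418 -0.10301469]
```

View pics/d5c.png

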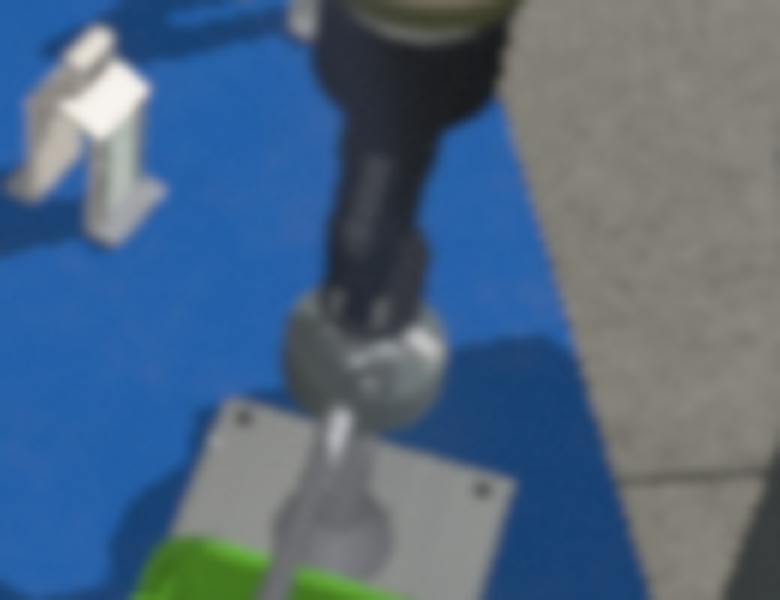

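The key has turned to the right, at crop (430,345). Now lower and release.

Call:
{"op": "servo_tool", "data": {"commands": [[[255, 0.4, 0, 0, 0, 0, 0], [255, 0.8, 0, 0, 0, 0, 0], [255, 1.2, 0, 0, 0, 0, 0], [255, 1.4, 0, 0, 0, 0, 0], [255, 1.4, 0, 0, 0, 0, 0], [0, 1.4, 0, 0, 0, 0, 0], [0, 1.4, 0, 0, 0, 0, 0], [0, 1.4, 0, 0, 0, 0, 0]]]}}

```text
time: 6.15
tool_pos: [457.0, 99.6, 186.6]
tcp_rot: [141.7, 90.0, -152.5]
ft_force: [-0.7, -0.7, -0.1]
finger_gap: 80.5
```

Call:
{"op": "servo_tool", "data": {"commands": [[[0, 0, 0, 0, 0, 0, 0], [0, 0, 0, 0, 0, 0, 0], [0, -4, 0, 0, 0, 0, 0], [0, -8, 0, 0, 0, 0, 0], [0, -12, 0, 0, 0, 0, 0], [0, -12, 0, 0, 0, 0, 0]]]}}

```text
time: 6.75
tool_pos: [459.6, 100.0, 313.4]
tcp_rot: [-59.9, 89.4, 5.9]
ft_force: [0.3, 0.2, 0.8]
finger_gap: 85.4
```

Run:
```python
from h import *
go([555,308,230],0)
p,d,c=snap('side','d6')
cv2.imwrite('pics/d6c.png',cv2.resize(p[170:270,310:440,::-1],(780,600),interpolation=cv2.INTER_CUBIC))
p,d,c=snap('wrist','w6')
P=pts(d.astype(float),c,True)
m=(P[...,2]>186)&(P[...,2]<214)&(abs(P[...,0]-457)<40)&(abs(P[...,1]-100)<40)
print(m.sum(), P[m].min(0) if m.sum() else 0,P[m].max(0))
m=(P[...,2]>180)&(P[...,2]<222)&(abs(P[...,0]-555)<40)&(abs(P[...,1]-308)<40)
print(m.sum(), P[m].min(0) if m.sum() else 0,P[m].max(0))
```

```text
t 6.8 pos [459.6 100.  313.4] jaw az 65.9 j [  6. -15.  98.  -0.  96. -60.] gap 85.4
 shift [ 8.46 -0.12 22.84] rot [65.9  0.6  0.3] [np.float64(65.9), np.float64(-114.1)]
568 [434.32107557  79.1640316  186.13552323] [477.90233999 122.24786316 213.98974775]
342 [547.40654746 298.79382271 180.11305326] [563.28594854 314.37955061 210.53488995]
```

View pics/d6c.png

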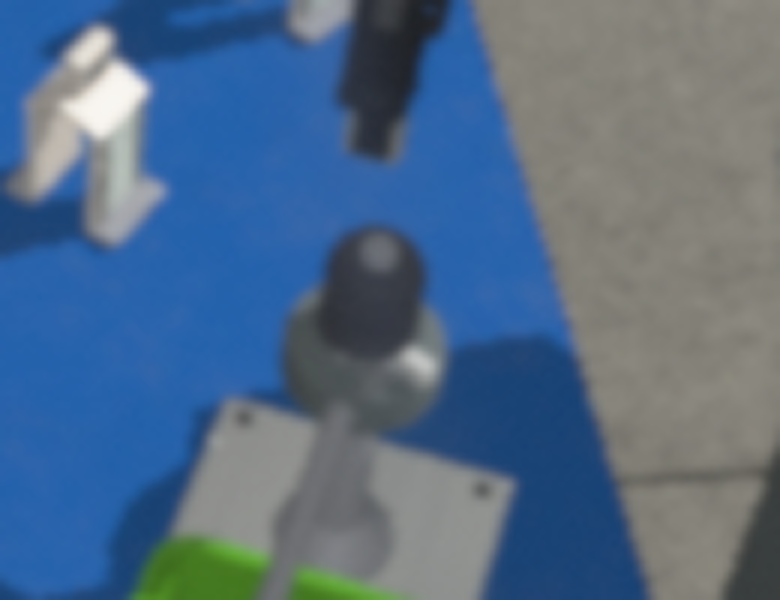

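View pics/w6.png

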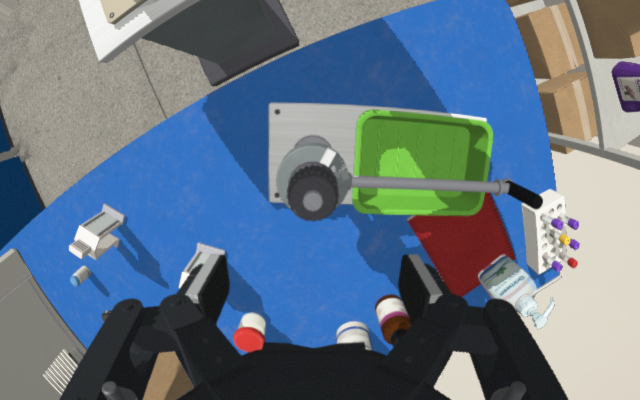

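The collar is released and down, with the stud visible again. The peg measures (555.3, 306.6), so the home azimuth is about 64.5°. Going above the peg.

Run:
```python
from h import *
go([555.3,306.6,270],-25.5,False)
```

```text
t 6.8 pos [457.8  99.7 307.8] jaw az 65.9 j [  6. -14.  98.  -0.  96. -60.] gap 85.4
 shift [ 3.81 -0.43 22.86] rot [91.4  0.2  0. ] [np.float64(91.4)]
```

Call:
{"op": "servo_tool", "data": {"commands": [[[0, 0, -0.4, 3, 8.5, 0, 0], [0, 0, -0.4, 6, 17, 0, 0], [0, 0, -0.4, 9, 25, 0, 0], [0, 0, -0.4, 12, 33, 0, 0], [0, 0, -0.4, 15, 41, 0, 0], [0, 0, -0.4, 18, 49, 0, 0], [0, 0, -0.4, 21, 57, 0, 0], [0, 0, -0.4, 22.86, 65, 0, 0]]]}}

```text
time: 7.65
tool_pos: [553.8, 308.2, 303.7]
tcp_rot: [-160.7, 89.8, -160.1]
ft_force: [-0.3, -0.8, 0.4]
finger_gap: 85.4
```

Run:
```python
from h import *
go([555.3,306.6,270],-25.5,False)
```

```text
t 7.7 pos [553.8 308.2 303.7] jaw az 0.6 j [24. 12. 73.  0. 95. 24.] gap 85.4
 shift [ 3.37 -0.15  0.16] rot [26.1 -0.2  0.1] [np.float64(26.1)]
```

Call:
{"op": "servo_tool", "data": {"commands": [[[0, 1, -0.15, 0.16, 8.5, 0, 0], [0, 2, -0.15, 0.16, 17, 0, 0], [0, 3, -0.15, 0.16, 26, 0, 0], [0, 6, -0.15, 0.16, 26, 0, 0], [0, 9, -0.15, 0.16, 26, 0, 0], [0, 12.1, -0.15, 0.16, 26, 0, 0], [0, 12.1, -0.15, 0.16, 26, 0, 0], [0, 12.1, -0.15, 0.16, 26, 0, 0]]]}}

```text
time: 8.45
tool_pos: [554.8, 304.7, 184.1]
tcp_rot: [-130.6, 89.8, -155.7]
ft_force: [0.4, 0.2, 0.7]
finger_gap: 85.8
```

Call:
{"op": "servo_tool", "data": {"commands": [[[255, 0, 0, 0, 0, 0, 0], [255, 0, 0, 0, 0, 0, 0], [255, 0, 0, 0, 0, 0, 0], [255, 0, 0, 0, 0, 0, 0], [255, 0, 0, 0, 0, 0, 0], [255, 0, 0, 0, 0, 0, 0], [255, 0, 0, 0, 0, 0, 0], [255, 0, 0, 0, 0, 0, 0]]], "force": 25}}

```text
time: 9.25
tool_pos: [556.2, 305.3, 186.2]
tcp_rot: [48.8, 89.9, 23.7]
ft_force: [-1.9, 0.1, 5.8]
finger_gap: 14.7
```

```bash
cat > arc.py <<'E'
from h import *
import sys
c=np.array([456.5,100.4]); a0,a1,step=map(float,sys.argv[1:4]); rad=229.5
s,p,R=cur(); base0=c+rad*np.array([np.cos(np.radians(a0)),np.sin(np.radians(a0))])
print('pos',p,'gap',s['finger_gap'],'expect',base0,'ft',s['ft_force'])
a=a0
n=int(round((a1-a0)/step)); 
for k in range(1,n+1):
    a=a0+step*k; q=c+rad*np.array([np.cos(np.radians(a)),np.sin(np.radians(a))])-base0
    v=R.T@np.array([q[0],q[1],0])/10
    print(np.round(v,2).tolist(),round(-step*k,1))
E
python3 arc.py 64.5 -12.5 -7
```

```text
pos [556.15266174 305.3166507  186.22328006] gap 14.712062612016684 expect [555.30229672 307.54332276] ft [-1.93092954  0.09739011  5.77850238]
[0.0, -0.19, 2.8] 7.0
[0.0, -0.72, 5.55] 14.0
[0.0, -1.58, 8.21] 21.0
[0.0, -2.76, 10.76] 28.0
[0.01, -4.23, 13.14] 35.0
[0.01, -5.99, 15.32] 42.0
[0.01, -8.0, 17.27] 49.0
[0.0, -10.24, 18.96] 56.0
[0.0, -12.66, 20.37] 63.0
[0.0, -15.24, 21.47] 70.0
[0.0, -17.93, 22.25] 77.0
```

Call:
{"op": "servo_tool", "data": {"commands": [[[255, 0, -0.05, 1.4, 3.5, 0, 0], [255, 0, -0.19, 2.8, 7, 0, 0], [255, 0, -0.42, 4.2, 10.5, 0, 0], [255, 0, -0.72, 5.55, 14, 0, 0], [255, 0, -1.58, 8.21, 21, 0, 0], [255, 0, -2.76, 10.76, 28, 0, 0], [255, 0, -4.23, 13.14, 35, 0, 0], [255, 0, -4.23, 13.14, 35, 0, 0]]]}}

```text
time: 10.05
tool_pos: [658.0, 207.0, 186.2]
tcp_rot: [-47.8, 89.9, -108.4]
ft_force: [-7.6, -4.4, 9.0]
finger_gap: 14.7
```

```bash
python3 arc.py 29.5 -12.5 -7; python3 -c "
from h import *
go([600,0,0],0)
snap('wrist','w7')"
```

```text
pos [657.97795775 207.00403743 186.15706523] gap 14.654182972547613 expect [656.24663222 213.41120704] ft [-7.61773849 -4.44401861  9.04503298]
[0.0, -0.17, 2.8] 7.0
[0.01, -0.67, 5.55] 14.0
[0.02, -1.51, 8.23] 21.0
[0.02, -2.67, 10.78] 28.0
[0.03, -4.13, 13.17] 35.0
[0.03, -5.87, 15.37] 42.0
t 10.1 pos [658.  207.  186.2] jaw az -60.6 j [13. 23. 72. -0. 85. 74.] gap 14.7
 shift [ 18.67 -15.18  15.16] rot [-60.6   0.    0.1] [np.float64(-60.6), np.float64(119.4)]
```

View pics/w7.png

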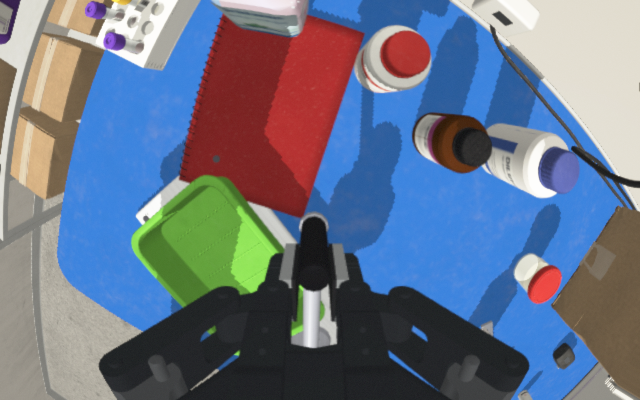

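Call:
{"op": "servo_tool", "data": {"commands": [[[255, 0, -0.05, 1.4, 3.5, 0, 0], [255, 0, -0.17, 2.8, 7, 0, 0], [255, 0, -0.67, 5.55, 14, 0, 0], [255, 0, -1.51, 8.23, 21, 0, 0], [255, 0, -2.67, 10.78, 28, 0, 0], [255, 0, -4.13, 13.17, 35, 0, 0], [255, 0, -5.5, 14.9, 40.5, 0, 0], [255, 0, -5.5, 14.9, 40.5, 0, 0]]]}}

```text
time: 10.9
tool_pos: [680.0, 52.6, 186.0]
tcp_rot: [-83.1, 89.6, 176.0]
ft_force: [-18.7, 4.6, 14.0]
finger_gap: 14.9
```

Call:
{"op": "servo_tool", "data": {"commands": [[[255, 0, 0, 0, 0, 0, 0], [0, 0, 0, 0, 0, 0, 0], [0, 0, 0, 0, 0, 0, 0], [0, 0, 0, 0, 0, 0, 0], [0, 0, 0, 0, 0, 0, 0], [0, -5, 0, 0, 0, 0, 0], [0, -10, 0, 0, 0, 0, 0], [0, -15, 0, 0, 0, 0, 0]]]}}

```text
time: 11.7
tool_pos: [683.0, 54.5, 336.7]
tcp_rot: [-76.5, 89.9, -177.2]
ft_force: [0.8, -0.2, 0.1]
finger_gap: 85.3
```

```bash
python3 -c "
from h import *
go([600,0,0],0)
snap('scene','s8');snap('side','d8')"
sed -i "s/\['scene0','side0'\]/['s8','d8']/" an.py; python3 an.py
```

```text
t 11.7 pos [683.   54.5 336.7] jaw az -100.6 j [  0.  20.  60.  -0. 100. 101.] gap 85.3
 shift [33.68 -7.11  6.88] rot [79.4  0.1  0. ] [np.float64(-100.6), np.float64(79.4)]
s8
table z [-2.84511275  1.61240611  6.18895509]
1 [202, 124, 108, 120, 3973] [423.  50.  12.] [796. 359. 220.] [ 97. 106.  84.]
3 [206, 137, 36, 35, 710] [681. 411.  14.] [798. 489.  98.] [179. 169. 165.]
6 [319, 156, 18, 33, 478] [764.  -1.  13.] [800.  59. 131.] [175. 172. 175.]
10 [386, 169, 128, 100, 7643] [ 650. -597.   15.] [ 670. -250.  258.] [151. 120.  85.]
17 [349, 197, 18, 22, 296] [ 667. -159.   13.] [ 723. -106.   65.] [175.  99.  96.]
22 [332, 213, 20, 35, 394] [ 522. -173.   14.] [ 580. -112.  118.] [175. 170. 166.]
108 [420, 252, 27, 20, 310] [ 565. -467.   13.] [ 618. -393.   31.] [52. 51. 54.]
111 [356, 260, 22, 37, 432] [ 380. -321.   14.] [ 441. -260.  118.] [175. 168. 164.]
112 [416, 281, 10, 16, 118] [ 454. -444.   12.] [ 474. -421.   54.] [135. 154. 168.]
d8
table z [-4.4136727  -1.20527069  1.97895177]
1 [240, 121, 49, 61, 1506] [ 661. -332.   13.] [ 799. -243.  256.] [112.  96.  75.]
2 [336, 133, 6, 11, 58] [ 458. -438.   14.] [ 478. -419.   49.] [113. 132. 148.]
3 [299, 136, 14, 15, 158] [ 569. -465.   13.] [ 618. -389.   28.] [62. 66. 72.]
4 [350, 142, 20, 31, 369] [ 383. -314.   13.] [ 444. -258.  114.] [169. 171. 173.]
6 [314, 175, 20, 31, 394] [ 523. -162.   13.] [ 585. -109.  114.] [178. 179. 178.]
7 [271, 189, 114, 152, 3382] [ 428. -145.   13.] [716. 349. 218.] [ 94. 114.  76.]
8 [242, 219, 26, 60, 884] [739.  16.  15.] [799. 142. 124.] [107. 102. 110.]
12 [240, 276, 17, 34, 437] [767. 190.  13.] [799. 233. 112.] [148. 117. 113.]
87 [234, 311, 25, 50, 824] [761. 301.  15.] [800. 368. 176.] [155. 151. 154.]
152 [238, 371, 55, 29, 1328] [685. 415.  18.] [798. 480.  94.] [187. 179. 181.]
```

View pics/s8_crop.png

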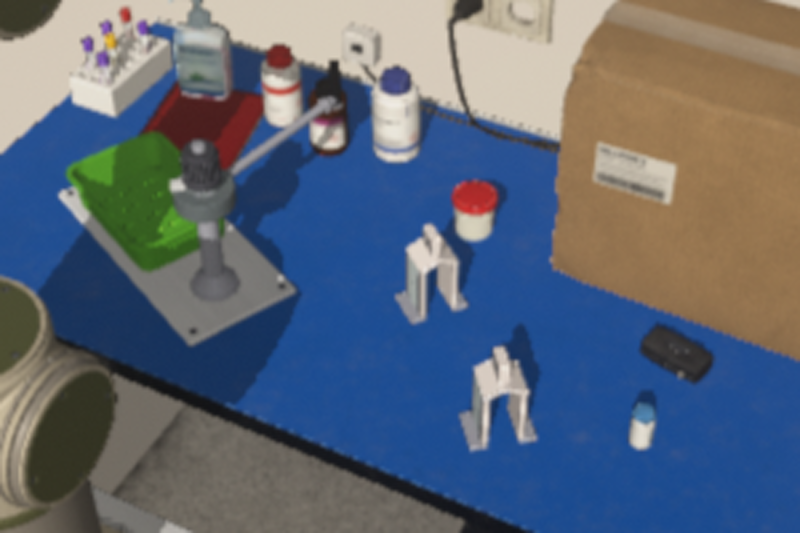

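View pics/d8_crop.png

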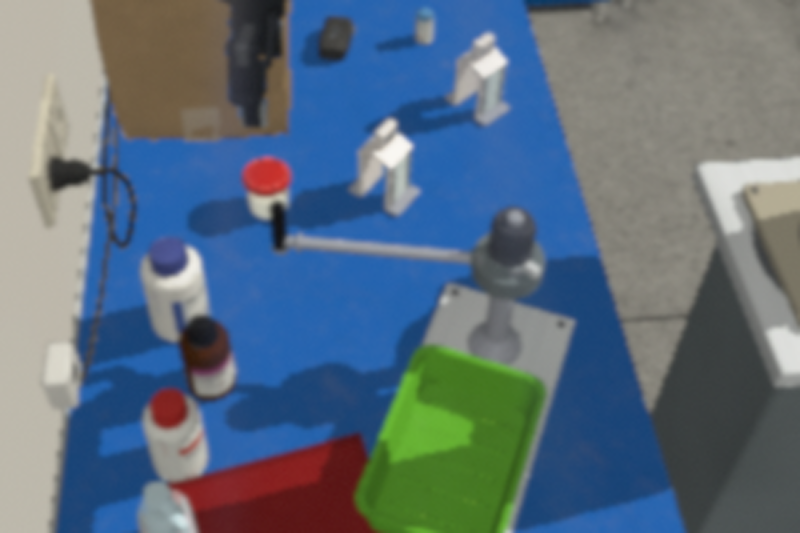

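The arm is out at about 1.34 rad. There are still two hangers, near (552,-140) and (411,-288). Hovering over hanger 1.

```bash
python3 -c "
from h import *
go([552,-140,250],-40,False)"
```

```text
t 11.8 pos [686.2  54.5 346.5] jaw az -100.6 j [  0.  20.  59.  -0. 100. 101.] gap 85.2
 shift [ 9.44 -9.74 21.62] rot [-60.6   0.3  -0.9] [np.float64(-60.6)]
```

Call:
{"op": "servo_tool", "data": {"commands": [[[0, 1.5, -1.6, 3.6, -8, 0, 0], [0, 3, -3.2, 7.2, -16, 0, 0], [0, 4.5, -4.8, 10.8, -24, 0, 0], [0, 6, -6.4, 14.4, -32, 0, 0], [0, 7.5, -8, 18, -40, 0, 0], [0, 9.5, -9.74, 21.6, -48, 0, 0], [0, 9.5, -9.74, 21.6, -56, 0, 0], [0, 9.5, -9.74, 21.6, -60.6, 0, 0]]]}}

```text
time: 12.6
tool_pos: [546.5, -141.0, 239.2]
tcp_rot: [-157.7, 89.9, 162.5]
ft_force: [0.8, 0.3, 0.4]
finger_gap: 85.5
```

Call:
{"op": "servo_tool", "data": {"commands": [[[0, 0, 0, 0, 0, 0, 0], [0, 0, 0, 0, 0, 0, 0]]]}}

```text
time: 12.8
tool_pos: [547.9, -139.8, 240.6]
tcp_rot: [18.7, 90.0, -21.5]
ft_force: [-1.1, -0.9, -0.5]
finger_gap: 85.2
```

```bash
cat > hang.py <<'E'
from h import *
import sys
x,y=map(float,sys.argv[1:3]); f=sys.argv[3]
go([x,y,150],-40,False)
p,d,c=snap('wrist',f)
P=pts(d.astype(float),c,True)
n=(np.hypot(P[...,0]-x,P[...,1]-y)<60)&(d>0)
for lo,hi in [(104,122),(70,100),(1.5,25)]:
    q=P[n&(P[...,2]>lo)&(P[...,2]<hi)]
    if len(q)<10: print(lo,len(q)); continue
    (cc,wh,a)=cv2.minAreaRect(q[:,:2].astype(np.float32)); l=cv2.fitLine(q[:,:2].astype(np.float32),cv2.DIST_L2,0,.01,.01).ravel()
    print(lo,hi,len(q),'mean',np.round(q.mean(0),1),'rect',np.round(cc,1),np.round(wh,1),round(a,1),'line az',round(np.degrees(np.arctan2(l[1],l[0])),1))
E
python3 hang.py 552 -140 w9
```

```text
t 12.8 pos [ 547.9 -139.8  240.6] jaw az -40.2 j [-20.   2.  90.  -0.  88.  21.] gap 85.2
 shift [9.06 0.25 0.32] rot [-0.2  0.  -0. ] [np.float64(-0.2)]
104 122 454 mean [ 555.4 -141.2  113. ] rect [ 555.  -141.8] [29.1 12. ] 49.9 line az 50.4
70 100 1671 mean [ 556.3 -140.1   82.2] rect [ 555.  -142.5] [47.2 49. ] 50.6 line az -41.3
1.5 25 644 mean [ 554.1 -133.7    6. ] rect [ 548.7 -133.5] [102.6  97.8] 58.5 line az -34.1
```

View pics/w9.png

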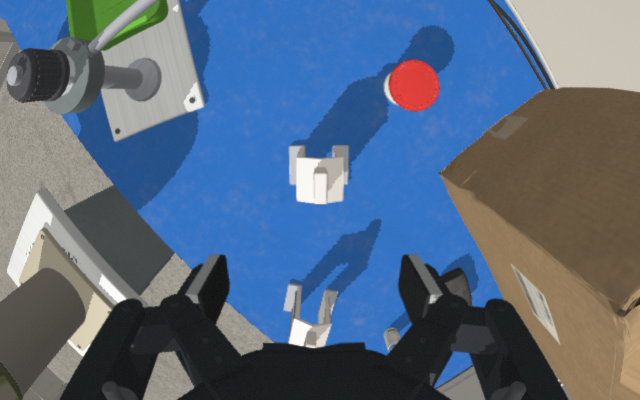

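The wrist view shows hanger 1's rib at (320,185): centre (555,-141.8), azimuth 50°. Descend and grip.

```bash
python3 -c "
from h import *
go([555,-141.8,91],-40,False)"
```

```text
t 12.8 pos [ 548.  -139.7  240.6] jaw az -40.2 j [-19.   2.  90.   0.  88.  21.] gap 85.3
 shift [14.96  0.29  0.67] rot [-0.2  0.  -0. ] [np.float64(-0.2)]
```

Call:
{"op": "servo_tool", "data": {"commands": [[[0, 3, 0.29, 0.67, 0, 0, 0], [0, 7, 0.29, 0.67, 0, 0, 0], [0, 10.5, 0.29, 0.67, 0, 0, 0], [0, 13, 0.29, 0.67, 0, 0, 0], [0, 15, 0.29, 0.67, 0, 0, 0], [0, 15, 0.29, 0.67, 0, 0, 0], [0, 15, 0.29, 0.67, 0, 0, 0]]]}}

```text
time: 13.55
tool_pos: [554.9, -141.7, 90.9]
tcp_rot: [-156.7, 90.0, 163.3]
ft_force: [-0.4, -0.3, 1.2]
finger_gap: 85.3
```

Call:
{"op": "servo_tool", "data": {"commands": [[[255, 0, 0, 0, 0, 0, 0], [255, 0, 0, 0, 0, 0, 0], [255, 0, 0, 0, 0, 0, 0], [255, 0, 0, 0, 0, 0, 0], [255, 0, 0, 0, 0, 0, 0], [255, 0, 0, 0, 0, 0, 0], [255, 0, 0, 0, 0, 0, 0], [255, 0, 0, 0, 0, 0, 0]]], "force": 50}}

```text
time: 14.35
tool_pos: [554.9, -141.9, 90.9]
tcp_rot: [42.1, 90.0, 2.1]
ft_force: [-2.4, 1.4, 4.0]
finger_gap: 10.8
```

```bash
python3 -c "
from h import *
go([555,-141.8,91],-40,False);snap('wrist','w10')"
```

```text
t 14.3 pos [ 554.9 -141.9   90.9] jaw az -40.0 j [-19.  10.  98.   0.  72.  21.] gap 10.8
 shift [-0.01  0.02  0.  ] rot [-0.  0. -0.] [np.float64(-0.0)]
```

View pics/w10.png

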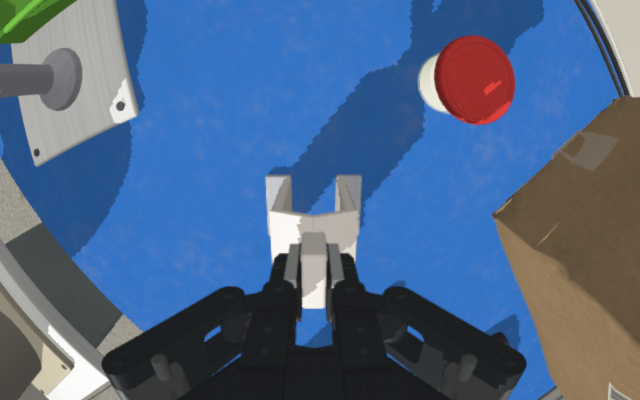

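Gripped: gap 10.8, TCP z 91 with the hanger standing. Getting the bar's line from the pictures.

```bash
python3 -c "
from h import *
for f in ['s8','d8']:
    z=np.load('/tmp/'+f+'.npz'); P=pts(z['d'].astype(float),z)
    m=(P[...,0]>500)&(P[...,0]<660)&(P[...,1]>20)&(P[...,1]<120)&(P[...,2]>140)&(P[...,2]<175)
    q=P[m]; l=cv2.fitLine(q[:,:2].astype(np.float32),cv2.DIST_HUBER,0,.01,.01).ravel();print('bar',l,len(q),np.degrees(np.arctan2(l[1],l[0])),q[:,2].mean())
    for r0 in (94,154): 
        b=np.array([456.5,100.4]); t=(456.5+r0*.978-l[2])/l[0]; print(l[2:]+t*l[:2])
print(456.5+94*np.cos(np.radians(-12.1)),100.4+94*np.sin(np.radians(-12.1)))
go([555,-141.8,300],-40,False)
"
```

```text
bar [ 9.7894722e-01 -2.0411348e-01  5.7840240e+02  7.3129860e+01] 163 -11.777609 160.60378041700235
[548.432    79.37878]
[607.112    67.14382]
bar [ 9.8016137e-01 -1.9820106e-01  5.7888263e+02  7.8591660e+01] 274 -11.431781 157.52617492469167
[548.432    84.74916]
[607.112    72.88332]
548.411624255309 80.69585508704075
t 14.4 pos [ 554.9 -141.9   90.9] jaw az -40.0 j [-19.  10.  98.   0.  72.  21.] gap 10.9
 shift [-2.091e+01  2.000e-02  1.000e-02] rot [-0.  0. -0.] [np.float64(-0.0)]
```

Call:
{"op": "servo_tool", "data": {"commands": [[[255, -2, 0, 0, 0, 0, 0], [255, -5, 0, 0, 0, 0, 0], [255, -9, 0, 0, 0, 0, 0], [255, -13, 0, 0, 0, 0, 0], [255, -17, 0, 0, 0, 0, 0], [255, -20.9, 0, 0, 0, 0, 0], [255, -20.9, 0, 0, 0, 0, 0], [255, -20.9, 0, 0, 0, 0, 0]]]}}

```text
time: 15.2
tool_pos: [555.3, -142.2, 300.3]
tcp_rot: [18.7, 89.9, -21.3]
ft_force: [-0.2, -0.2, -1.5]
finger_gap: 10.9
```

```bash
python3 -c "
from h import *
go([549,20,300],-101.7,False)
"
```

```text
t 15.2 pos [ 555.3 -142.2  300.3] jaw az -40.0 j [-19.   2.  84.  -0.  94.  21.] gap 10.9
 shift [  0.02  12.01 -10.92] rot [61.7  0.1 -0.1] [np.float64(61.7)]
```

Call:
{"op": "servo_tool", "data": {"commands": [[[255, 0, 2, -2, 7, 0, 0], [255, 0, 4, -4, 15, 0, 0], [255, 0, 6, -6, 23, 0, 0], [255, 0, 8, -8, 31, 0, 0], [255, 0, 10, -9.5, 39, 0, 0], [255, 0, 12, -10.9, 47, 0, 0], [255, 0, 12, -10.9, 55, 0, 0], [255, 0, 12, -10.9, 61.7, 0, 0]]]}}

```text
time: 16.0
tool_pos: [547.5, 21.1, 296.6]
tcp_rot: [-80.6, 89.8, 177.4]
ft_force: [0.4, -0.2, -0.3]
finger_gap: 10.8
```

```bash
python3 -c "
from h import *
go([548.5,81,300],-101.7,False)
"
```

```text
t 16.0 pos [547.5  21.1 296.6] jaw az -102.0 j [-3. -1. 88. -0. 94. 99.] gap 10.8
 shift [-0.34 -1.14 -5.88] rot [-0.3  0.   0.2] [np.float64(-0.3)]
```

Call:
{"op": "servo_tool", "data": {"commands": [[[255, 0, -0.4, -2, 0, 0, 0], [255, 0, -0.8, -4, 0, 0, 0], [255, 0, -1.14, -5.9, 0, 0, 0], [255, 0, -1.14, -5.9, 0, 0, 0], [255, 0, -1.14, -5.9, 0, 0, 0]]]}}

```text
time: 16.5
tool_pos: [548.5, 80.1, 297.4]
tcp_rot: [-68.5, 89.8, -170.2]
ft_force: [0.0, -0.3, -0.2]
finger_gap: 11.1
```

```bash
cat > bar.py <<'E'
from h import *
import sys
go([548.5,81,300],-101.7,False)
s,p0,R=cur()
p,d,c=snap('wrist',sys.argv[1])
P=pts(d.astype(float),c,True)
m=(P[...,0]>500)&(P[...,0]<665)&(P[...,1]>20)&(P[...,1]<120)&(P[...,2]>148)&(P[...,2]<170)
q=P[m]; print(len(q))
if len(q)>20:
    for it in range(3):
        l=cv2.fitLine(q[:,:2].astype(np.float32),cv2.DIST_HUBER,0,.01,.01).ravel(); n=np.array([-l[1],l[0]])
        e=(q[:,:2]-l[2:])@n; q=q[abs(e)<9]
    print('bar',np.round(l,3),len(q),np.degrees(np.arctan2(l[1],l[0])),q.min(0),q.max(0), 'ztop',np.percentile(q[:,2],90))
    k=l[2:]+l[:2]*((456.5-l[2])*l[0]+(100.4-l[3])*l[1]); print('closest to post',k)
    for r0 in (90,94,154,158):
        print(r0,k+r0*l[:2]*np.sign(l[0]))
m=(P[...,0]>660)&(P[...,0]<710)&(P[...,1]>20)&(P[...,1]<90)&(P[...,2]>180)&(P[...,2]<215)
q=P[m];
if len(q)>10:print('peg',(q.min(0)+q.max(0))/2,q.max(0)-q.min(0))
E
python3 bar.py w11
```

```text
t 16.5 pos [548.5  80.1 297.4] jaw az -101.7 j [  3.  -0.  87.  -0.  94. 105.] gap 11.1
 shift [-0.26 -0.02 -0.09] rot [0.  0.1 0.2] [np.float64(0.0)]
2072
bar [ 9.79000e-01 -2.02000e-01  5.96822e+02  7.13150e+01] 2067 -11.662264 [521.46109289  48.70031198 153.87343333] [664.85468815  91.18601031 166.41773066] ztop 161.1047613045296
closest to post [456.4759  100.28319]
90 [544.6179   82.09038]
94 [548.5354    81.281815]
154 [607.29675   69.153275]
158 [611.2142  68.3447]
peg [681.33967776  54.31660449 195.39083565] [14.7126282  15.18368177 30.49254836]
```

View pics/w11.png

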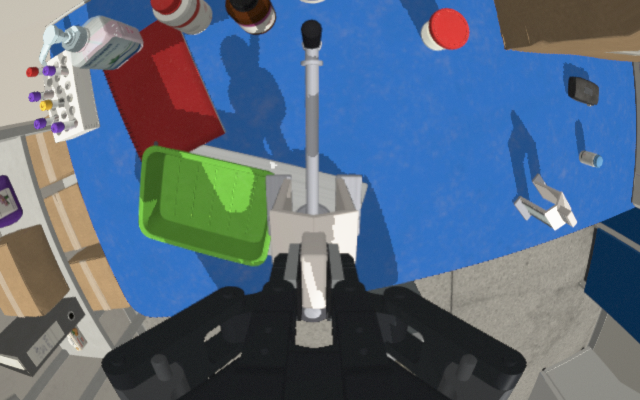

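The bar runs at -11.66°, straight between the legs and square under the roof. Lowering.

Call:
{"op": "servo_tool", "data": {"commands": [[[255, 2, 0, -0.12, 0, 0, 0], [255, 4, 0, -0.12, 0, 0, 0], [255, 6, 0, -0.12, 0, 0, 0], [255, 8, 0, -0.12, 0, 0, 0], [255, 10, 0, -0.12, 0, 0, 0], [255, 11.5, 0, -0.12, 0, 0, 0], [255, 12.5, 0, -0.12, 0, 0, 0], [255, 12.5, 0, -0.12, 0, 0, 0]]]}}

```text
time: 17.35
tool_pos: [548.6, 80.8, 172.8]
tcp_rot: [-73.1, 89.8, -174.9]
ft_force: [-1.4, -0.3, 0.2]
finger_gap: 10.7
```

Call:
{"op": "servo_tool", "data": {"commands": [[[255, 0, 0, 0, 0, 0, 0], [255, 0.2, 0, 0, 0, 0, 0], [255, 0.2, 0, 0, 0, 0, 0]]]}}

```text
time: 17.65
tool_pos: [550.1, 81.4, 173.4]
tcp_rot: [104.4, 89.9, 2.6]
ft_force: [-0.8, -0.3, -0.5]
finger_gap: 10.8
```

```bash
python3 -c "
from h import *
go([548.5,81.3,170],-101.7,False); print(r.sense()['ft_force'])
snap('wrist','w12')
"
```

```text
t 17.6 pos [550.1  81.4 173.4] jaw az -101.7 j [  3.   3.  97.  -0.  81. 105.] gap 10.8
 shift [ 0.34 -0.16  0.04] rot [-0.  -0.  -0.1] [np.float64(-0.0)]
[-0.76124015 -0.25396908 -0.50724356]
```

View pics/w12.png

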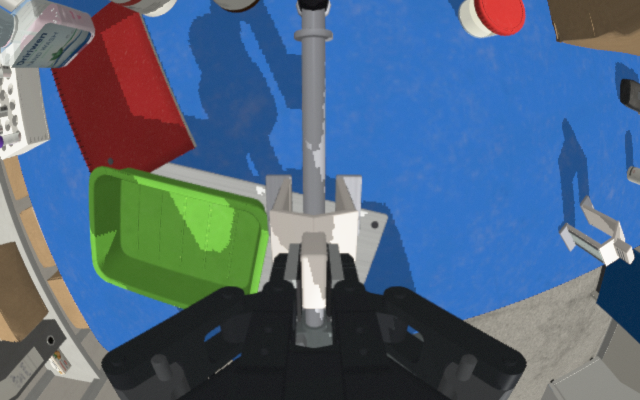

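Call:
{"op": "servo_tool", "data": {"commands": [[[255, 0.2, -0.1, 0, 0, 0, 0], [255, 0.4, -0.1, 0, 0, 0, 0], [255, 0.4, -0.1, 0, 0, 0, 0]]]}}

```text
time: 18.0
tool_pos: [548.7, 81.6, 168.8]
tcp_rot: [104.4, 90.0, 2.7]
ft_force: [0.1, -0.3, 1.6]
finger_gap: 11.3
```

Contact (1.6 N more). Release and back off.

Call:
{"op": "servo_tool", "data": {"commands": [[[200, 0, 0, 0, 0, 0, 0], [0, 0, 0, 0, 0, 0, 0], [0, 0, 0, 0, 0, 0, 0], [0, 0, 0, 0, 0, 0, 0], [0, 0, 0, 0, 0, 0, 0], [0, 0, 0, 0, 0, 0, 0]]]}}

```text
time: 18.6
tool_pos: [548.6, 81.5, 168.5]
tcp_rot: [-100.5, 90.0, 157.7]
ft_force: [-0.5, 0.3, -0.7]
finger_gap: 84.7
```

Call:
{"op": "servo_tool", "data": {"commands": [[[0, -1, 0, 0, 0, 0, 0], [0, -2.5, 0, 0, 0, 0, 0], [0, -5, 0, 0, 0, 0, 0], [0, -8, 0, 0, 0, 0, 0], [0, -12, 0, 0, 0, 0, 0], [0, -12, 0, 0, 0, 0, 0], [0, -12, 0, 0, 0, 0, 0]]]}}

```text
time: 19.3
tool_pos: [549.7, 81.6, 291.7]
tcp_rot: [104.9, 89.7, 3.2]
ft_force: [-0.7, -0.3, -0.7]
finger_gap: 85.4
```

```bash
python3 bar.py w13; python3 -c "
from h import *
p,d,c=snap('side','d13')
cv2.imwrite('pics/d13c.png',cv2.resize(p[120:320,180:480,::-1],(800,533),interpolation=cv2.INTER_CUBIC))
P=pts(d.astype(float),c)
n=(np.hypot(P[...,0]-412,P[...,1]+288)<100)
q=P[n&(P[...,2]>95)&(P[...,2]<120)]; print('rib2',q.mean(0),len(q))
q=P[(np.hypot(P[...,0]-548,P[...,1]-81)<50)&(P[...,2]>165)&(P[...,2]<200)]; print('rib1',q.mean(0),q.max(0),len(q))
go([412,-288,250],-53,False)
"
```

```text
t 19.3 pos [549.7  81.6 291.7] jaw az -101.7 j [  3.  -1.  87.   0.  93. 105.] gap 85.4
 shift [-0.83 -0.1   0.08] rot [-0.  -0.1 -0.3] [np.float64(-0.0)]
3628
bar [ 9.79000e-01 -2.03000e-01  5.97981e+02  7.12300e+01] 2069 -11.700144 [500.05442897  49.17677145 150.62339467] [664.89424761  96.21736212 169.08868026] ztop 163.70156911873048
closest to post [456.52573  100.524185]
90 [544.65576  82.2731 ]
94 [548.57263   81.461945]
154 [607.3259   69.29456]
158 [611.24286  68.4834 ]
peg [681.45654424  54.30988451 195.65156673] [14.78112708 15.52469271 30.04966939]
rib2 [ 413.58145943 -286.25509789  107.02138338] 48
rib1 [549.21036289  85.18213792 181.13509   ] [568.89761521  94.04688114 192.59994053] 112
t 19.4 pos [548.4  81.5 288.4] jaw az -101.7 j [  3.  -1.  88.   0.  93. 105.] gap 85.7
 shift [ 3.85 -5.84 38.95] rot [-48.7  -0.    0. ] [np.float64(-48.7)]
```

View pics/w13.png

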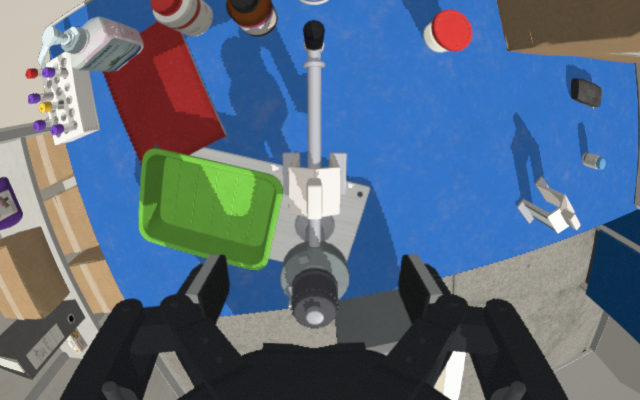

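View pics/d13c.png

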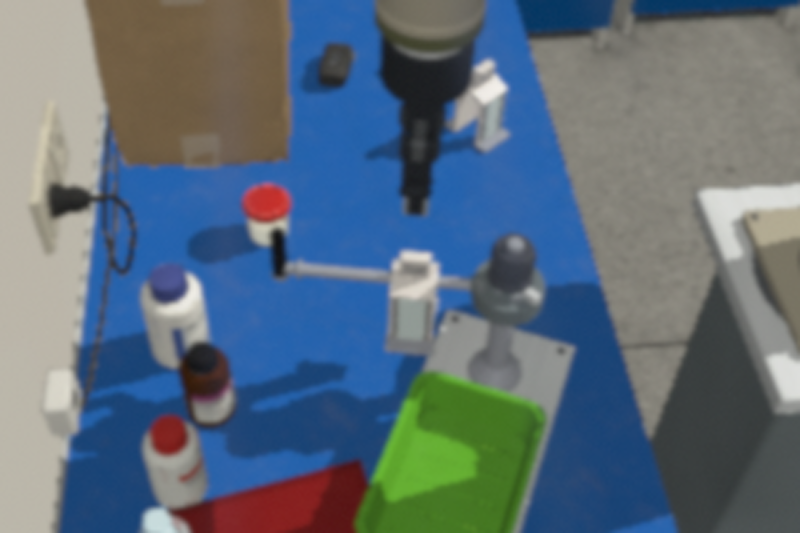

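Hanger 1 hangs astride the bar, upright, with rib top at 192 mm. Next is hanger 2, unmoved at about (413,-287).

Call:
{"op": "servo_tool", "data": {"commands": [[[0, 0.5, -0.7, 4.9, -6, 0, 0], [0, 1, -1.4, 9.5, -12, 0, 0], [0, 1.5, -2.1, 14, -18, 0, 0], [0, 2, -2.8, 19, -24, 0, 0], [0, 2.5, -3.6, 24, -30, 0, 0], [0, 3, -4.3, 29, -36, 0, 0], [0, 3.5, -5, 34, -42, 0, 0], [0, 3.85, -5.84, 38.95, -48.7, 0, 0]]]}}

```text
time: 20.2
tool_pos: [411.7, -285.9, 248.7]
tcp_rot: [-170.0, 89.9, 137.2]
ft_force: [0.8, -0.9, -0.2]
finger_gap: 85.5
```

```bash
python3 -c "
from h import *
go([412,-288,250],-53,False)
"
```

```text
t 20.2 pos [ 411.7 -285.9  248.7] jaw az -52.8 j [-41.  -8.  99.   0.  89.  12.] gap 85.5
 shift [-0.13 -0.1   0.18] rot [ 0.2 -0.1  0. ] [np.float64(0.2)]
```

Call:
{"op": "servo_tool", "data": {"commands": [[[0, 0, 0, 0, 0, 0, 0], [0, 0, 0, 0, 0, 0, 0]]]}}

```text
time: 20.4
tool_pos: [412.1, -285.3, 248.8]
tcp_rot: [-173.0, 89.8, 133.7]
ft_force: [-0.1, 1.0, 0.8]
finger_gap: 85.4
```

```bash
sed -i 's/150\],-40/150],-53/' hang.py; python3 hang.py 412 -288 w14
```

```text
t 20.4 pos [ 412.1 -285.3  248.8] jaw az -53.3 j [-41.  -8.  99.   0.  89.  13.] gap 85.4
 shift [ 9.88 -0.17  0.24] rot [-0.3 -0.2  0. ] [np.float64(-0.3)]
104 122 408 mean [ 414.4 -289.8  112.8] rect [ 413.9 -290.2] [29.7 11.4] 37.2 line az 37.3
70 100 1575 mean [ 415.5 -289.2   82.3] rect [ 413.3 -290.3] [46.4 48.2] 39.0 line az -51.0
1.5 25 598 mean [ 415.9 -284.5    5.8] rect [ 413.  -283.5] [101.8 106.5] 59.7 line az -49.6
```

View pics/w14.png

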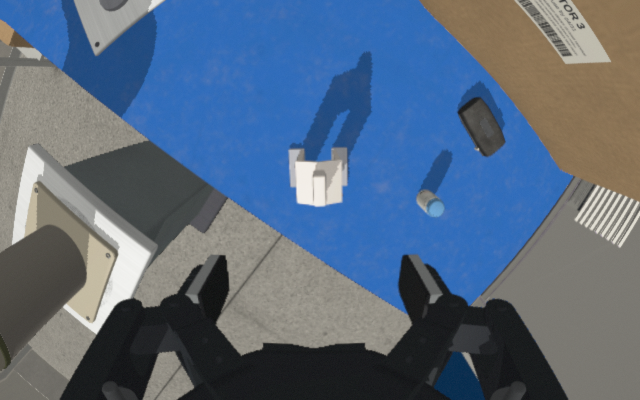

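Rib 2 is at (320,187) in the wrist view: (413.9,-290.2), azimuth 37.2°. The vial, at (430,202), is well clear.

```bash
python3 -c "
from h import *
go([413.9,-290.2,91],-52.7,False)
"
```

```text
t 20.4 pos [ 412.9 -284.4  249.2] jaw az -53.2 j [-40.  -8.  99.   0.  89.  13.] gap 85.0
 shift [15.82 -0.27  0.56] rot [-0.5 -0.1  0. ] [np.float64(-0.5)]
```

Call:
{"op": "servo_tool", "data": {"commands": [[[0, 3, -0.27, 0.56, -0.5, 0, 0], [0, 7, -0.27, 0.56, -0.5, 0, 0], [0, 11, -0.27, 0.56, -0.5, 0, 0], [0, 14, -0.27, 0.56, -0.5, 0, 0], [0, 15.8, -0.27, 0.56, -0.5, 0, 0], [0, 15.8, -0.27, 0.56, -0.5, 0, 0], [0, 15.8, -0.27, 0.56, -0.5, 0, 0]]]}}

```text
time: 21.15
tool_pos: [415.2, -289.7, 92.6]
tcp_rot: [171.4, 90.0, 118.9]
ft_force: [-0.5, -0.9, -0.5]
finger_gap: 85.0
```

```bash
python3 -c "
from h import *
go([413.9,-290.2,91],-52.7,False)
"
```

```text
t 21.1 pos [ 415.2 -289.7   92.6] jaw az -52.5 j [-41.  -1. 109.   0.  72.  12.] gap 85.0
 shift [ 0.16 -0.13 -0.04] rot [ 0.2 -0.  -0. ] [np.float64(0.2)]
```

Call:
{"op": "servo_tool", "data": {"commands": [[[255, 0.1, -0.13, 0, 0, 0, 0], [255, 0.1, -0.13, 0, 0, 0, 0], [255, 0.1, -0.13, 0, 0, 0, 0], [255, 0.1, -0.13, 0, 0, 0, 0], [255, 0.1, -0.13, 0, 0, 0, 0], [255, 0.1, -0.13, 0, 0, 0, 0], [255, 0.1, -0.13, 0, 0, 0, 0], [255, 0.1, -0.13, 0, 0, 0, 0]]], "force": 50}}

```text
time: 21.95
tool_pos: [413.7, -291.8, 91.5]
tcp_rot: [4.1, 90.0, -48.4]
ft_force: [-1.2, 1.2, 4.7]
finger_gap: 10.8
```

Call:
{"op": "servo_tool", "data": {"commands": [[[255, -2, 0, 0, 0, 0, 0], [255, -5, 0, 0, 0, 0, 0], [255, -9, 0, 0, 0, 0, 0], [255, -13, 0, 0, 0, 0, 0], [255, -17, 0, 0, 0, 0, 0], [255, -20.9, 0, 0, 0, 0, 0], [255, -20.9, 0, 0, 0, 0, 0], [255, -20.9, 0, 0, 0, 0, 0]]]}}

```text
time: 22.75
tool_pos: [414.0, -292.0, 301.0]
tcp_rot: [11.0, 89.9, -41.5]
ft_force: [-0.4, -0.1, -2.2]
finger_gap: 11.0
```

```bash
python3 -c "
from h import *
go([608.5,5,300],-101.7,False)
snap('wrist','w15')
"
```

```text
t 22.8 pos [ 414. -292.  301.] jaw az -52.5 j [-41.  -8.  94.  -0.  94.  12.] gap 11.0
 shift [  0.09  33.5  -11.75] rot [49.2  0.1 -0.1] [np.float64(49.2)]
```

View pics/w15.png

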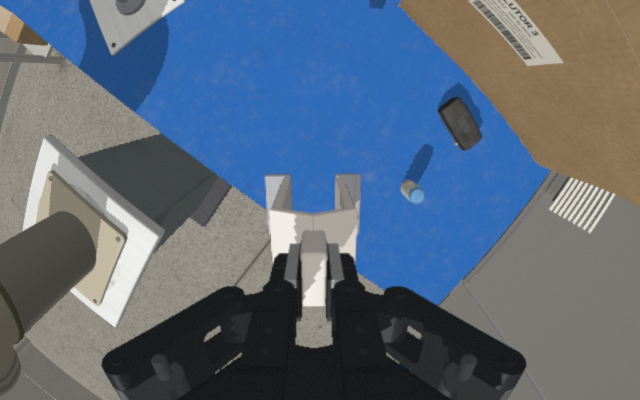

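Hanger 2 is held level. Moving to the bar.

Call:
{"op": "servo_tool", "data": {"commands": [[[255, 0, 4.2, -1.5, 6, 0, 0], [255, 0, 8.4, -3, 12, 0, 0], [255, 0, 12.6, -4.5, 18, 0, 0], [255, 0, 16.8, -6, 24, 0, 0], [255, 0, 21, -7.5, 30, 0, 0], [255, 0, 25.2, -9, 36, 0, 0], [255, 0, 29.4, -10.5, 42, 0, 0], [255, 0, 33.5, -11.75, 49.2, 0, 0]]]}}

```text
time: 23.6
tool_pos: [607.7, 7.4, 297.4]
tcp_rot: [-81.7, 89.8, 176.4]
ft_force: [0.8, -1.2, -1.0]
finger_gap: 10.5
```

```bash
python3 -c "
from h import *
go([610.6,68.5,300],-101.7,False)
"
```

```text
t 23.6 pos [607.7   7.4 297.4] jaw az -102.0 j [-4.  8. 78. -0. 94. 98.] gap 10.5
 shift [-0.26 -0.99 -6.04] rot [-0.3  0.   0.2] [np.float64(-0.3)]
```

Call:
{"op": "servo_tool", "data": {"commands": [[[255, 0, -0.4, -2, 0, 0, 0], [255, 0, -0.8, -4, 0, 0, 0], [255, 0, -1.0, -6, 0, 0, 0], [255, 0, -1.0, -6, 0, 0, 0], [255, 0, -1.0, -6, 0, 0, 0]]]}}

```text
time: 24.1
tool_pos: [609.6, 66.3, 298.0]
tcp_rot: [-70.6, 89.8, -172.2]
ft_force: [0.9, 0.8, -1.1]
finger_gap: 11.2
```

```bash
python3 bar.py w16; python3 -c "
from h import *
go([611,68.4,172],-101.7,False)
"
```

```text
t 24.1 pos [609.6  66.3 298. ] jaw az -101.7 j [  1.   9.  77.  -0.  94. 103.] gap 11.2
 shift [-0.18 -6.28 -0.2 ] rot [0.  0.1 0.2] [np.float64(0.0)]
1187
bar [ 9.80000e-01 -2.00000e-01  6.26746e+02  6.49250e+01] 1181 -11.564195 [583.76240291  49.18328881 154.08507543] [664.83063421  79.30816778 165.53568674] ztop 161.11846086561604
closest to post [456.3744   99.78609]
90 [544.5475   81.74417]
94 [548.46625  80.94231]
154 [607.2483   68.91437]
158 [611.1671  68.1125]
peg [681.75540675  54.12256674 207.63827057] [15.63995685 14.65028659  5.03224008]
t 24.1 pos [609.8  65.7 298.5] jaw az -101.7 j [  1.   9.  77.  -0.  94. 103.] gap 10.9
 shift [12.65  0.1  -0.3 ] rot [-0.   0.1  0.2] [np.float64(-0.0)]
```

View pics/w16.png

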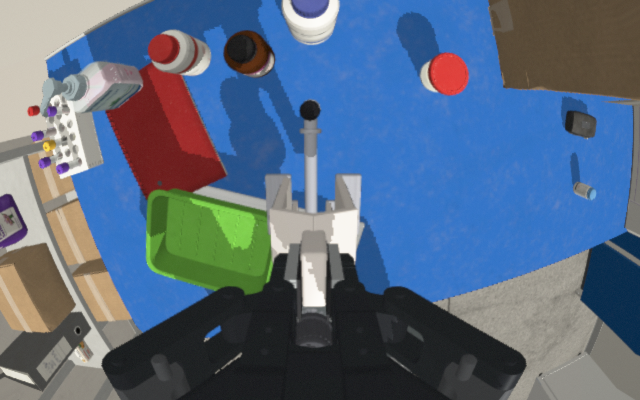

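Call:
{"op": "servo_tool", "data": {"commands": [[[255, 0.5, 0.1, -0.25, 0, 0, 0], [255, 2.5, 0.1, -0.25, 0, 0, 0], [255, 5, 0.1, -0.25, 0, 0, 0], [255, 7.5, 0.1, -0.25, 0, 0, 0], [255, 10, 0.1, -0.25, 0, 0, 0], [255, 11.5, 0.1, -0.25, 0, 0, 0], [255, 12.4, 0.1, -0.25, 0, 0, 0], [255, 12.4, 0.1, -0.25, 0, 0, 0]]]}}

```text
time: 24.95
tool_pos: [611.3, 68.0, 174.9]
tcp_rot: [-75.8, 89.9, -177.6]
ft_force: [0.3, -0.4, -1.7]
finger_gap: 11.0
```

Call:
{"op": "servo_tool", "data": {"commands": [[[255, 0.1, 0, 0, 0, 0, 0], [255, 0.2, 0, 0, 0, 0, 0], [255, 0.3, 0, 0, 0, 0, 0], [255, 0.3, 0, 0, 0, 0, 0]]]}}

```text
time: 25.35
tool_pos: [612.3, 68.4, 173.9]
tcp_rot: [103.0, 89.9, 1.3]
ft_force: [-0.8, 0.8, -1.0]
finger_gap: 11.0
```

Call:
{"op": "servo_tool", "data": {"commands": [[[255, 0.2, 0, 0, 0, 0, 0], [255, 0.4, 0, 0, 0, 0, 0], [255, 0.4, 0, 0, 0, 0, 0]]]}}

```text
time: 25.65
tool_pos: [612.0, 68.4, 169.3]
tcp_rot: [104.3, 90.0, 2.5]
ft_force: [0.0, 0.1, -1.7]
finger_gap: 10.7
```

Call:
{"op": "servo_tool", "data": {"commands": [[[255, 0.15, 0, 0, 0, 0, 0], [255, 0.15, 0, 0, 0, 0, 0]]]}}

```text
time: 25.85
tool_pos: [612.2, 68.5, 169.2]
tcp_rot: [111.8, 89.9, 10.1]
ft_force: [-4.5, -0.2, 7.9]
finger_gap: 10.8
```

Call:
{"op": "servo_tool", "data": {"commands": [[[200, 0, 0, 0, 0, 0, 0], [0, 0, 0, 0, 0, 0, 0], [0, 0, 0, 0, 0, 0, 0], [0, 0, 0, 0, 0, 0, 0], [0, 0, 0, 0, 0, 0, 0], [0, 0, 0, 0, 0, 0, 0]]]}}

```text
time: 26.45
tool_pos: [611.9, 68.4, 167.7]
tcp_rot: [-71.0, 90.0, -172.7]
ft_force: [0.2, -0.2, -0.5]
finger_gap: 84.8
```

Call:
{"op": "servo_tool", "data": {"commands": [[[0, -1, 0, 0, 0, 0, 0], [0, -2.5, 0, 0, 0, 0, 0], [0, -5, 0, 0, 0, 0, 0], [0, -8, 0, 0, 0, 0, 0], [0, -12, 0, 0, 0, 0, 0], [0, -12, 0, 0, 0, 0, 0], [0, -12, 0, 0, 0, 0, 0]]]}}

```text
time: 27.15
tool_pos: [613.1, 68.4, 291.3]
tcp_rot: [103.3, 89.7, 1.5]
ft_force: [-0.3, 0.2, -1.4]
finger_gap: 85.5
```

```bash
python3 bar.py w17; python3 -c "
from h import *
p,d,c=snap('side','d17')
cv2.imwrite('pics/d17c.png',cv2.resize(p[120:320,180:480,::-1],(800,533),interpolation=cv2.INTER_CUBIC))
snap('scene','s17')
go([681.5,54.2,270],-101.7,False)
"
```

```text
t 27.1 pos [613.1  68.4 291.3] jaw az -101.7 j [  2.   9.  78.  -0.  93. 103.] gap 85.5
 shift [-0.91 -6.58  0.08] rot [-0.  -0.1 -0.3] [np.float64(-0.0)]
4283
bar [ 9.81000e-01 -1.92000e-01  6.04189e+02  7.01830e+01] 1501 -11.076324 [500.11665437  49.71499193 153.83811069] [664.98021205  96.80449723 169.68416357] ztop 165.1462020504424
closest to post [456.25403   99.143425]
90 [544.5775   81.85294]
94 [548.503    81.08448]
154 [607.3853    69.557495]
158 [611.3108    68.789024]
peg [681.99635384  54.35220714 207.63524833] [15.37452997 15.41042192  5.76404509]
t 27.3 pos [611.4  68.4 286.9] jaw az -101.7 j [  2.   9.  78.  -0.  93. 103.] gap 85.3
 shift [ 1.67  7.15 -0.04] rot [-0.   0.   0.1] [np.float64(-0.0)]
```

View pics/w17.png

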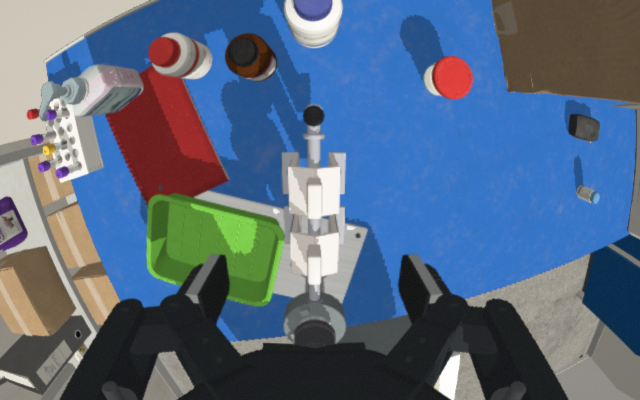

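View pics/d17c.png

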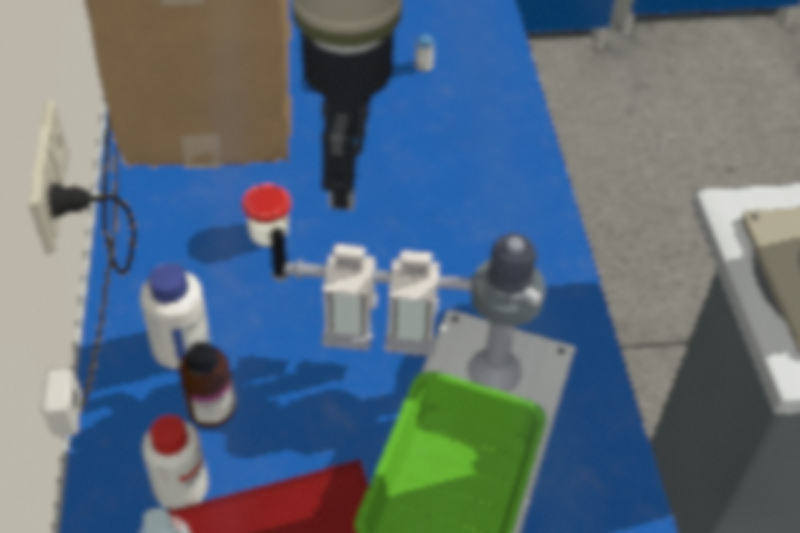

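View pics/s17.png

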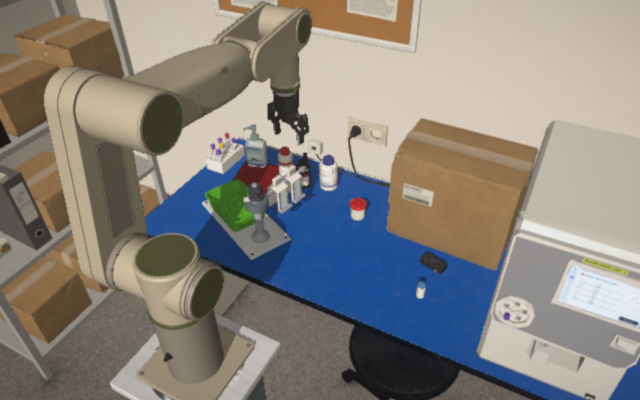

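Both hangers hang side by side on the bar and the worktop holds no others. Grip the peg and swing home gently.

Call:
{"op": "servo_tool", "data": {"commands": [[[0, 0, 3, 0, 0, 0, 0], [0, 0, 7.1, 0, 0, 0, 0], [0, 2, 7.1, 0, 0, 0, 0], [0, 5, 7.1, 0, 0, 0, 0], [0, 8, 7.1, 0, 0, 0, 0], [0, 10.2, 7.1, 0, 0, 0, 0], [0, 10.2, 7.1, 0, 0, 0, 0], [0, 10.2, 7.1, 0, 0, 0, 0]]]}}

```text
time: 28.1
tool_pos: [680.7, 53.9, 184.9]
tcp_rot: [-77.3, 89.9, -179.1]
ft_force: [0.3, 0.2, 0.6]
finger_gap: 85.7
```

Call:
{"op": "servo_tool", "data": {"commands": [[[255, 0, 0, 0, 0, 0, 0], [255, 0, 0, 0, 0, 0, 0], [255, 0, 0, 0, 0, 0, 0], [255, 0, 0, 0, 0, 0, 0], [255, 0, 0, 0, 0, 0, 0], [255, 0, 0, 0, 0, 0, 0], [255, 0, 0, 0, 0, 0, 0], [255, 0, 0, 0, 0, 0, 0]]], "force": 25}}

```text
time: 28.9
tool_pos: [681.7, 54.0, 186.4]
tcp_rot: [104.1, 90.0, 2.3]
ft_force: [-1.0, 1.0, 3.8]
finger_gap: 15.1
```

```bash
python3 arc.py -11.6 20 4
```

```text
pos [681.70254175  53.95892952 186.43000594] gap 15.14310178765153 expect [681.31251978  54.2526171 ] ft [-0.9541718   1.0476425   3.82977035]
[0.0, -0.06, -1.6] -4.0
[0.0, -0.23, -3.19] -8.0
[0.0, -0.51, -4.77] -12.0
[0.0, -0.9, -6.32] -16.0
[0.0, -1.4, -7.85] -20.0
[0.0, -2.01, -9.33] -24.0
[-0.0, -2.71, -10.77] -28.0
[-0.0, -3.52, -12.15] -32.0
```

Call:
{"op": "servo_tool", "data": {"commands": [[[255, 0, 0, -0.4, -1, 0, 0], [255, 0, -0.03, -1.2, -3, 0, 0], [255, 0, -0.13, -2.4, -6, 0, 0], [255, 0, -0.31, -3.75, -9.4, 0, 0], [255, 0, -0.59, -5.16, -13, 0, 0], [255, 0, -0.96, -6.56, -16.6, 0, 0], [255, 0, -1.43, -7.97, -20.3, 0, 0], [255, 0, -2.0, -9.33, -24, 0, 0]]]}}

```text
time: 29.7
tool_pos: [681.0, 149.9, 186.4]
tcp_rot: [61.2, 90.0, -16.4]
ft_force: [-1.7, -1.3, 5.3]
finger_gap: 15.1
```

Call:
{"op": "servo_tool", "data": {"commands": [[[255, 0, -0.05, -1.4, -3.5, 0, 0], [255, 0, -0.17, -2.8, -7, 0, 0], [255, 0, -0.34, -3.98, -10, 0, 0], [255, 0, -0.59, -5.16, -13, 0, 0], [255, 0, -0.88, -6.3, -16, 0, 0], [255, 0, -1.25, -7.46, -19, 0, 0], [255, 0, -1.63, -8.5, -21.7, 0, 0], [255, 0, -2.0, -9.33, -24, 0, 0]]]}}

```text
time: 30.5
tool_pos: [641.5, 236.8, 186.4]
tcp_rot: [54.7, 89.9, 1.1]
ft_force: [-0.2, -0.6, 5.6]
finger_gap: 15.2
```

```bash
python3 arc.py 36.4 64.4 4; python3 -c "
from h import *
go([600,0,0],0)
snap('side','d18')"
```

```text
pos [641.5051403  236.84257294 186.41942706] gap 15.221252762082822 expect [641.22312649 236.58963448] ft [-0.15012548 -0.59947051  5.60055087]
[-0.0, -0.06, -1.6] -4.0
[-0.0, -0.22, -3.19] -8.0
[-0.0, -0.5, -4.77] -12.0
[-0.0, -0.89, -6.33] -16.0
[-0.01, -1.38, -7.85] -20.0
[-0.01, -1.98, -9.33] -24.0
[-0.01, -2.68, -10.77] -28.0
t 30.5 pos [641.5 236.8 186.4] jaw az -53.6 j [16. 22. 73. -0. 85. 70.] gap 15.2
 shift [ 18.64 -17.41  16.59] rot [-53.6   0.1  -0. ] [np.float64(-53.6), np.float64(126.4)]
```

View pics/d18.png

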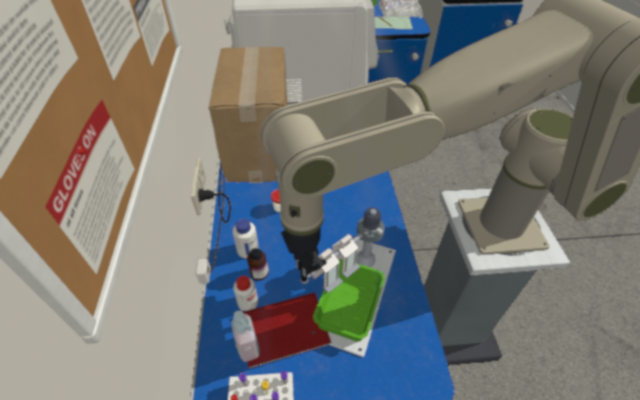

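Hangers ride well. Finishing the swing.

Call:
{"op": "servo_tool", "data": {"commands": [[[255, 0, -0.05, -1.4, -3.5, 0, 0], [255, 0, -0.17, -2.8, -7, 0, 0], [255, 0, -0.34, -3.98, -10, 0, 0], [255, 0, -0.59, -5.16, -13, 0, 0], [255, 0, -0.88, -6.3, -16, 0, 0], [255, 0, -1.25, -7.46, -19, 0, 0], [255, 0, -1.63, -8.5, -21.7, 0, 0], [255, 0, -2.0, -9.33, -24, 0, 0]]]}}

```text
time: 31.35
tool_pos: [570.2, 300.2, 186.4]
tcp_rot: [50.7, 89.9, 21.1]
ft_force: [1.3, 1.3, 5.1]
finger_gap: 15.0
```

Call:
{"op": "servo_tool", "data": {"commands": [[[255, 0, -0.02, -0.72, -1.8, 0, 0], [255, 0, -0.04, -1.2, -3, 0, 0], [255, 0, -0.06, -1.6, -4.1, 0, 0], [255, 0, -0.07, -1.8, -4.5, 0, 0], [255, 0, -0.07, -1.8, -4.5, 0, 0], [255, 0, -0.07, -1.8, -4.5, 0, 0]]]}}

```text
time: 31.95
tool_pos: [556.2, 307.5, 186.4]
tcp_rot: [26.4, 89.8, 1.1]
ft_force: [8.3, -1.2, 2.1]
finger_gap: 15.0
```

```bash
python3 -c "
from h import *
go([555.3,306.6,270],0)
s,p,R=cur();print(np.degrees(np.arctan2(p[1]-100.4,p[0]-456.5)),s['ft_force'])"
```

```text
t 31.9 pos [556.2 307.5 186.4] jaw az -25.3 j [24. 14. 83. -0. 83. 50.] gap 15.0
 shift [-8.36 -0.1  -0.01] rot [-25.3   0.2  -0.1] [np.float64(-25.3), np.float64(154.7)]
64.29002654771345 [ 8.32744166 -1.20637409  2.08129438]
```

It's against the home stop (8 N, azimuth 64.3°). Release the peg and rise.

Call:
{"op": "servo_tool", "data": {"commands": [[[255, 0, 0, 0.1, 0, 0, 0], [0, 0, 0, 0.1, 0, 0, 0], [0, 0, 0, 0.1, 0, 0, 0], [0, 0, 0, 0.1, 0, 0, 0], [0, 0, 0, 0.1, 0, 0, 0], [0, -3, 0, 0.1, 0, 0, 0], [0, -7, 0, 0.1, 0, 0, 0], [0, -12, 0, 0.1, 0, 0, 0]]]}}

```text
time: 32.75
tool_pos: [553.7, 307.1, 304.4]
tcp_rot: [-130.6, 89.7, -155.8]
ft_force: [1.6, 1.0, 1.0]
finger_gap: 85.7
```

```bash
python3 -c "
from h import *
p,d,c=snap('wrist','w19')
P=pts(d.astype(float),c,True)
m=(P[...,2]>185)&(P[...,2]<212)&(abs(P[...,0]-555)<30)&(abs(P[...,1]-308)<30)
q=P[m];k=(q.min(0)+q.max(0))/2;print('peg',k,np.degrees(np.arctan2(k[1]-100.4,k[0]-456.5)))
go([457,100.2,300],64,False)"
```

```text
peg [556.6966959  307.50327134 197.78651311] 64.18227300086797
t 32.8 pos [556.7 308.4 317. ] jaw az -25.2 j [24. 12. 72.  0. 96. 50.] gap 85.4
 shift [  1.52 -23.1   -0.15] rot [-89.2   0.7  -0.1] [np.float64(-89.2)]
```

View pics/w19.png

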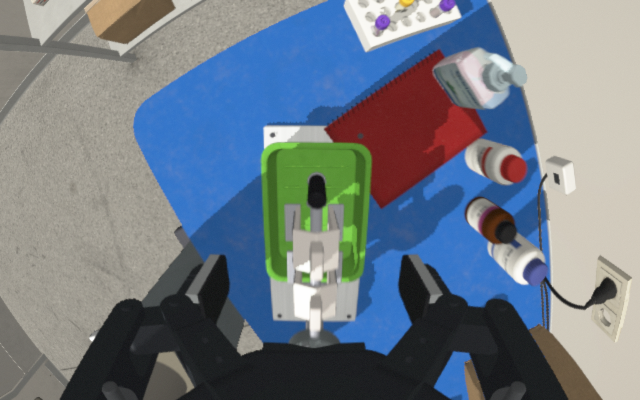

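Home confirmed: peg azimuth 64.2°, both hangers astride over the tray. Moving over the collar with the jaws across the bar.

Call:
{"op": "servo_tool", "data": {"commands": [[[0, 0, -4, 0, 0, 0, 0], [0, 0, -8, 0, 0, 0, 0], [0, 0, -12, 0, 0, 0, 0], [0, 0, -16, 0, 0, 0, 0], [0, 0, -20, 0, 0, 0, 0], [0, 0, -23.1, -0.15, 0, 0, 0], [0, 0, -23.1, -0.15, 0, 0, 0], [0, 0, -23.1, -0.15, 0, 0, 0]]]}}

```text
time: 33.6
tool_pos: [455.3, 99.0, 306.0]
tcp_rot: [49.5, 89.9, 24.2]
ft_force: [0.2, 0.3, 0.1]
finger_gap: 85.6
```

```bash
python3 -c "
from h import *
go([456.7,100.3,187],-25,False)"
```

```text
t 33.6 pos [455.3  99.  306. ] jaw az -25.3 j [  6. -15.  99.   0.  96.  31.] gap 85.6
 shift [11.9   0.16  0.06] rot [-0.3  0.  -0. ] [np.float64(-0.3)]
```

Call:
{"op": "servo_tool", "data": {"commands": [[[0, 2, 0.1, 0, 0, 0, 0], [0, 5, 0.1, 0, 0, 0, 0], [0, 8, 0.1, 0, 0, 0, 0], [0, 10.5, 0.1, 0, 0, 0, 0], [0, 11.9, 0.1, 0, 0, 0, 0], [0, 11.9, 0.1, 0, 0, 0, 0], [0, 11.9, 0.1, 0, 0, 0, 0]]]}}

```text
time: 34.3
tool_pos: [456.2, 100.6, 187.6]
tcp_rot: [39.5, 90.0, 14.3]
ft_force: [-0.1, -0.4, 1.1]
finger_gap: 85.2
```

```bash
python3 -c "
from h import *
go([456.7,100.3,186.5],-25,False)"
```

```text
t 34.3 pos [456.2 100.6 187.6] jaw az -25.2 j [  6. -12. 109.   0.  83.  31.] gap 85.2
 shift [ 0.11 -0.01  0.06] rot [-0.2  0.  -0. ] [np.float64(-0.2)]
```

Call:
{"op": "servo_tool", "data": {"commands": [[[255, 0.1, 0, 0, 0, 0, 0], [255, 0.1, 0, 0, 0, 0, 0], [255, 0.1, 0, 0, 0, 0, 0], [255, 0.1, 0, 0, 0, 0, 0], [255, 0.1, 0, 0, 0, 0, 0], [255, 0.1, 0, 0, 0, 0, 0], [255, 0.1, 0, 0, 0, 0, 0]]], "force": 60}}

```text
time: 35.0
tool_pos: [456.4, 100.2, 187.1]
tcp_rot: [31.0, 89.9, 5.7]
ft_force: [-0.6, 0.5, 4.6]
finger_gap: 39.3
```

Call:
{"op": "servo_tool", "data": {"commands": [[[255, -0.5, 0, 0, 0, 0, 0], [255, -1.0, 0, 0, 0, 0, 0], [255, -1.4, 0, 0, 0, 0, 0], [255, -1.45, 0, 0, 0, 0, 0], [255, -1.45, 0, 0, 0, 0, 0]]]}}

```text
time: 35.5
tool_pos: [456.0, 100.1, 199.7]
tcp_rot: [21.0, 90.0, -4.2]
ft_force: [6.7, 0.6, -9.6]
finger_gap: 39.0
```

```bash
python3 -c "
from h import *
go([456.7,100.3,200.5],-25,False); print(r.sense()['ft_force'])
snap('wrist','w20')"
```

```text
t 35.5 pos [456.  100.1 199.7] jaw az -25.2 j [  6. -13. 108.  -0.  85.  31.] gap 39.0
 shift [-0.08  0.05  0.05] rot [-0.2  0.  -0. ] [np.float64(-0.2)]
[ 6.68696649  0.58770465 -9.59581177]
```

View pics/w20.png

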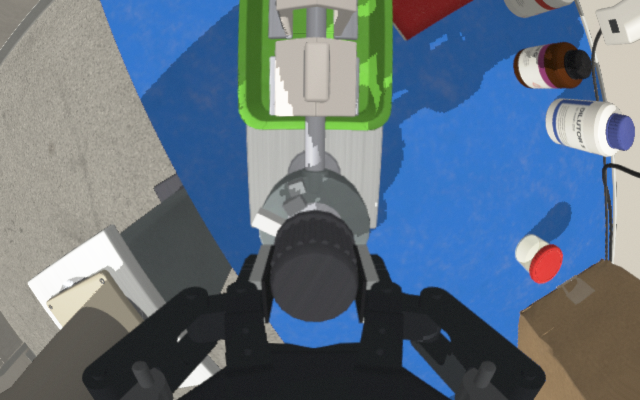

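The collar is lifted (stud hidden, about −10 N), with its key at (268,222). Turn it back clockwise.

Call:
{"op": "servo_tool", "data": {"commands": [[[255, -0.05, 0, 0, 8, 0, 0], [255, -0.05, 0, 0, 16, 0, 0], [255, -0.05, 0, 0, 24, 0, 0], [255, -0.05, 0, 0, 32, 0, 0], [255, -0.05, 0, 0, 40, 0, 0], [255, -0.05, 0, 0, 48, 0, 0], [255, -0.05, 0, 0, 56, 0, 0], [255, -0.05, 0, 0, 64, 0, 0]]]}}

```text
time: 36.35
tool_pos: [455.8, 100.2, 199.9]
tcp_rot: [-126.1, 90.0, 144.3]
ft_force: [2.7, 1.5, -9.8]
finger_gap: 39.3
```

Call:
{"op": "servo_tool", "data": {"commands": [[[255, 0, 0, 0, 2, 0, 0], [255, 0, 0, 0, 2, 0, 0]]]}}

```text
time: 36.55
tool_pos: [455.1, 100.2, 199.6]
tcp_rot: [-81.7, 89.9, -172.9]
ft_force: [3.7, 0.7, -9.4]
finger_gap: 39.2
```

```bash
python3 -c "
from h import *
go([456.7,100.3,200.5],-25,False); s=r.sense();print(s['ft_force'],s['wrist_torque'])
snap('wrist','w21')
p,d,c=snap('side','d21')
cv2.imwrite('pics/d21c.png',cv2.resize(p[170:290,300:440,::-1],(700,600),interpolation=cv2.INTER_CUBIC))"
```

```text
t 36.5 pos [455.1 100.2 199.6] jaw az -91.2 j [  6. -13. 108.  -0.  85.  97.] gap 39.2
 shift [-0.09  0.16 -0.01] rot [-66.2  -0.    0.1] [np.float64(-66.2)]
[ 3.67478496  0.72302331 -9.4221191 ] [-0.03306271 -0.59214388  0.87952973]
```

View pics/d21c.png

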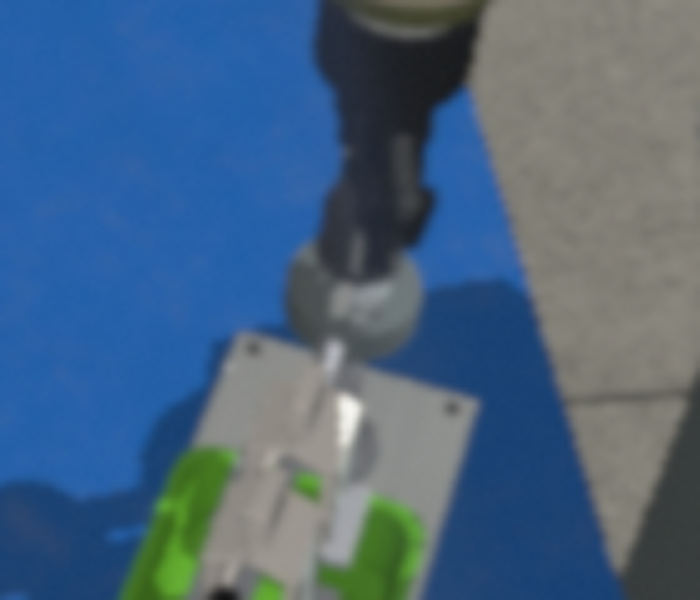

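View pics/w21.png

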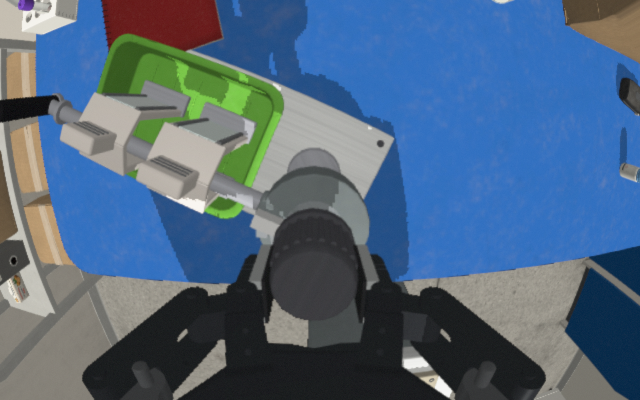

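The key is back along the bar, against its stop (0.9 N m). Lower and release.

Call:
{"op": "servo_tool", "data": {"commands": [[[255, 0.4, 0, 0, -1.5, 0, 0], [255, 0.8, 0, 0, -1.5, 0, 0], [255, 1.2, 0, 0, -1.5, 0, 0], [255, 1.35, 0, 0, -1.5, 0, 0], [255, 1.35, 0, 0, -1.5, 0, 0]]]}}

```text
time: 37.15
tool_pos: [455.4, 100.1, 187.3]
tcp_rot: [-89.1, 90.0, -178.9]
ft_force: [-1.2, 0.6, -5.3]
finger_gap: 39.3
```

Call:
{"op": "servo_tool", "data": {"commands": [[[0, 0, 0, 0, 0, 0, 0], [0, 0, 0, 0, 0, 0, 0], [0, 0, 0, 0, 0, 0, 0], [0, 0, 0, 0, 0, 0, 0], [0, 0, 0, 0, 0, 0, 0], [0, -3, 0, 0, 0, 0, 0], [0, -7, 0, 0, 0, 0, 0], [0, -11, 0, 0, 0, 0, 0]]]}}

```text
time: 37.95
tool_pos: [455.1, 100.1, 298.1]
tcp_rot: [-81.8, 89.9, -171.6]
ft_force: [1.3, 0.4, 0.3]
finger_gap: 85.3
```

```bash
python3 -c "
from h import *
go([456.7,100.3,300],-91,False); s=r.sense();print(s['ft_force'])
p,d,c=snap('wrist','w22')
P=pts(d.astype(float),c,True)
m=(P[...,2]>190)&(P[...,2]<240)&(np.hypot(P[...,0]-456.5,P[...,1]-100.4)<24)
print(P[m].max(0),np.percentile(P[m][:,2],[50,90,97]))
z=np.load('/tmp/w13.npz');P0=pts(z['d'].astype(float),z,True)
m=(P0[...,2]>190)&(P0[...,2]<240)&(np.hypot(P0[...,0]-456.5,P0[...,1]-100.4)<24)
print('ref down',P0[m].max(0),np.percentile(P0[m][:,2],[50,90,97]))
m=(P[...,2]>185)&(P[...,2]<212)&(abs(P[...,0]-555)<30)&(abs(P[...,1]-308)<30)
q=P[m]
if len(q)>5: k=(q.min(0)+q.max(0))/2;print('peg',k,np.degrees(np.arctan2(k[1]-100.4,k[0]-456.5)))
p,d,c=snap('side','d22')
cv2.imwrite('pics/d22c.png',cv2.resize(p[170:310,300:440,::-1],(600,600),interpolation=cv2.INTER_CUBIC))"
```

```text
t 38.0 pos [455.1 100.1 298.1] jaw az -89.7 j [  6. -15. 100.  -0.  95.  96.] gap 85.3
 shift [-0.19  0.16 -0.02] rot [1.3 0.  0.1] [np.float64(1.3)]
[1.30015426 0.41234754 0.27806755]
[478.66432356 121.79965236 225.41168423] [216.31995162 222.85646691 223.8716327 ]
ref down [479.31574144 121.95436377 224.89706902] [215.81827497 221.1005452  223.58801917]
peg [556.13188477 306.09140454 197.43657687] 64.15558747204587
```

View pics/d22c.png

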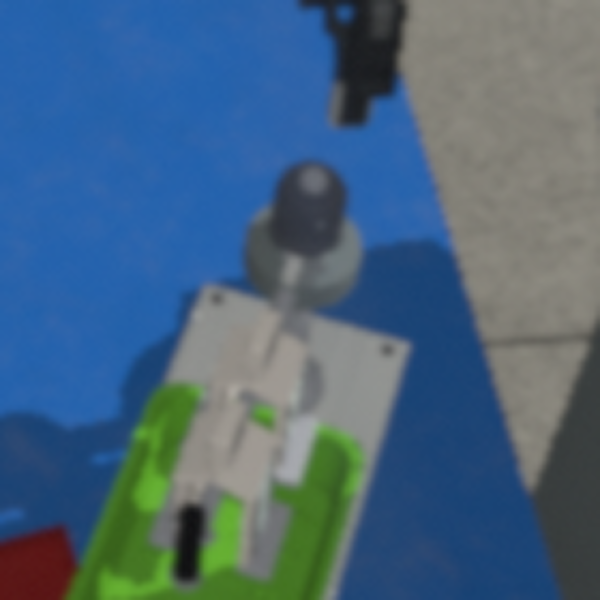

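View pics/w22.png

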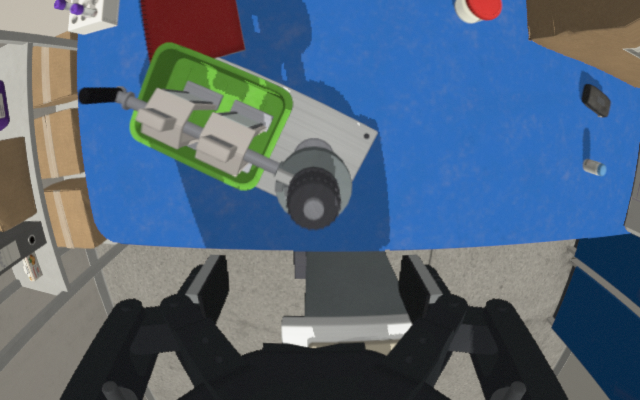

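Call:
{"op": "servo_tool", "data": {"commands": [[[0, -2, 0, 0, 0, 0, 0], [0, -2, 0, 0, 0, 0, 0], [0, -2, 0, 0, 0, 0, 0], [0, -2, 0, 0, 0, 0, 0], [0, -2, 0, 0, 0, 0, 0], [0, -2, 0, 0, 0, 0, 0]]]}}

```text
time: 38.65
tool_pos: [455.4, 100.1, 316.4]
tcp_rot: [-83.5, 89.9, -173.2]
ft_force: [0.5, 0.9, -0.4]
finger_gap: 85.4
```

```bash
python3 -c "
from bench import r
print(r.hand_in())"
```

```text
the job is handed in; nothing more can be done
None
```

I loaded the drip stand and handed the job in at about 38.7 s of the 210 s limit. The hand-in gives no verdict.

- **Collar released:** I pulled it up, turned it counter-clockwise and let it down. The arm then swung out to about 1.34 rad.
- **Hangers:** only two were on the worktop. I hung both astride the bar, about 30 mm inward and 34 mm outward of its middle.
- **Home and lock:** I swung the arm back against its stop, pulled up the collar, turned it back and let it down.

**Last checks**
- The peg sits at azimuth 64.2°, against 64.5° before I started, so the arm is home to within about 0.006 rad.
- The collar's top is within about 0.5 mm of its height when fully down. The last side view shows the key along the bar, though it is small and blurred there.
- Both hangers look upright and astride the bar over the tray.
- The fingers were well clear of everything before hand-in.
- I saw no sign that the specimen cup, vial or case had moved.

No check failed. The finger gap read 39 mm on the 44 mm collar both times, but the collar followed the gripper as it should.

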